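# Free a stiff watering tap in the locking forceps

## Robot

A 7-joint arm with a two-finger parallel gripper is mounted at the origin on the work surface. World frame = base frame: x ahead of the robot, y to its left, z up, the work surface at z = 0. Lengths are in mm, angles in rad, forces in N, time in s.
With the tool pointing down it reaches from about 400 to 875 mm from the base axis. Payload 4.4 kg.
Tool frame: the origin (TCP) lies between the finger pads; the fingertips stand 11 mm ahead of it and the grasp point (between the pads) lies 8 mm behind it; y points along the fingers, x is the direction in which the jaws open and shut, and the axes are right-handed (so a half turn about y gives the same grasp; the last joint's range is limited). The gripper opens to 85 mm and grips with 20 to 120 N. Pads are 22 mm wide; open, the fingers measure 114 mm over their backs; the gripper's body (76 mm by 85 mm) begins 54 mm behind the grasp point. The pads swing forward as they close: fully open they stand 13 mm farther back than shut.
Start: joints at [-0.066, 0.628, 0.038, 1.517, -0.027, 0.996, -0.02], TCP at [650.014, 0.027, 242.313] pointing down, gripper open.
Joint ranges: [-3.06, 3.06], [-0.37, 2.12], [-1.25, 1.32], [0.18, 2.47], [-1.1, 4.24], [0.23, 1.98], [-2.94, 2.94]. Speed limits (rad/s): [2.57, 2.57, 3.14, 3.14, 3.14, 3.14, 3.14].

## Interface

Orientations are given as [roll, pitch, yaw] about the fixed x, y, z axes, in that order (R = Rz(yaw) Ry(pitch) Rx(roll)).
In Python, from cell import * gives the robot as it stands.
- The arm moves only by the shell command python3 -m jog 'ROWS'. ROWS is JSON, a list of rows, each an object of numbers: "x", "y", "z": the shift along the tool's x, y, z in mm; "ax", "ay", "az": the turn, a rotation vector about the tool's x, y, z in rad; "grip": the finger opening in mm, from 0 to 85.4. In form: [{"x": .., "y": .., "z": .., "ax": .., "ay": .., "az": .., "grip": ..}, ...]. A call has 1 to 5 rows; each row is the pose to reach, as a shift and turn from the pose commanded when the call began, along the tool's axes at that moment; what a row does not reach only later rows make up. A row lasts 1/10 s, in which the tool goes at most 50 mm and 8.59 degrees, less where a joint would pass 70% of its speed; a pose out of reach is approached as far as the arm can. A call with a gripper value outside its range is refused whole. The fingers move at their own pace and stop on an object; the grip force is fixed at half the most. Time passes only in rows, so rows that repeat a pose let the fingers close. It gives the time, the measured TCP pose, the force and the opening at its end, in the units of the state.
- read_state(): the state, without advancing time (a new reading comes with each control period).
- get_image(name): name is "scene" or "side" or "wrist"; returns a dict with "color" (420x560x3 uint8, red, green, blue), "vfov" (degrees; the focal length in pixels is half the picture's height over the tangent of half this angle, whatever the lens; pixels are square), "cx", "cy" (the principal point, pixels), "camera_from_world" (4x4, takes a point from world to camera coordinates). Camera axes: x right, y down, z forward; pixel columns grow to the right and rows downward; lengths in mm; the calibration is good to about 2 mm. A picture is of the moment at which its call begins. There is no depth.
- finish_job(): hands the job in, once; it reports no verdict.
The state is a dict: "clock": time; "qpos": joint angles; "qd": joint speeds; "tau": joint torques, N m; "eef_pos": TCP position; "tool_rot": TCP orientation; "force": force on the tool from outside, world axes, zero at the start; "torque": the same for the moment, N m; "width": finger opening in mm.
Only numpy, scipy, OpenCV 4.12 (cv2) and the standard library are available. Lean on these libraries where they do the work, as an engineer would, in place of code of your own. Each camera call takes 0.05 s, during which the arm holds its last target.

## Task

Free the stiff little watering tap that stands between the open jaws of the forceps stand: close the forceps' rings until the ratchet locks and the tap is held by itself, turn the tap's bar knob counter-clockwise to fully open (in line with its hose ends) while it is held, then press the moving ring down to unlock the ratchet and let the forceps spring wide open, leaving the opened tap standing on its rest. Lock it only lightly: the tap is thin plastic and cracks if the jaws are squeezed hard, and the forceps must not be forced; leave the pot, bottle and saucer alone.

Things in the scene. Friction and masses are not known exactly. Their poses are not given: they have to be found in the camera images.
- stand: Grey base plate 235 x 105 x 14 mm fixed on the desk, with a steel locking forceps lying level 85 mm above the desk. Origin: centre of the plate's underside; +x runs from the finger rings to the jaws, z up. In mm here: pivot x 20, y 0; rings at x -85 (fixed y -15; moving y +27 when open); clamp block on the fixed shank at x -22, y -9, top 93; tap at x 80, y 0. Only the plate lies beneath the rings.
- fixed_ring (a point): Centre of the finger ring of the forceps' fixed half, on the stand's -y side: 25 mm outside diameter, bar 5 mm thick, level, centre 85 mm above the desk. It does not move. Over their outer edges the two rings measure 67 mm when open. Rings are polished, but fingers pressing one with 15 N or more can hold the teeth apart by friction: close with less, let go slowly.
- moving_ring (a point): Centre of the moving half's finger ring, same size and height. Open, it is 42 mm from the fixed ring; closing swings it towards it (stand's -y) about the pivot, 105 mm away. A light return spring (2 N) opens it. The jaw meets the tap after 6 mm; then the shanks bend, 1.3 N per mm. Teeth follow about 3 mm after that and each 3.7 mm more; each adds a few N, which drop as it clicks.
- rest (a point): Centre of the top of the 40 x 34 mm plate on which the tap stands, 72 mm above the desk, under the jaws. Fixed.
- handle: The forceps' moving half (ring, shank, jaw); origin at the pivot. Once a tooth has clicked, the ring no longer follows back when let go. To release: pressed straight down, the ring springs down (about 1 N per mm after the first 4 N, 8 mm at most); some 2 to 4 mm down, at 6 to 9 N, the teeth are clear. It must swing outwards before it is let up again, or it can catch again.
- jaw: The moving jaw, on the stand's -y side of the tap (part of the moving half): face 24 mm long, 9 mm high, gripping the tap's flat 13 mm above its foot. Origin at the pivot. The fixed jaw stands on the +y side. The jaws' tops are 90 mm above the desk. Locked on the first tooth they hold the tap with about 7 N, on the second 15 N, on the third 24 N.
- valve: The loose black plastic watering tap, upright between the jaws, about 47 g: below, a hexagon 14 mm across flats (two flats face the jaws, along its y) and 19 mm high; above it a round body with hose ends along its +x and -x, 46 mm tip to tip, 24 mm above its foot; a bar knob on top. Origin: centre of its foot. Unless the jaws hold it, the whole tap turns with its stiff knob.
- knob_bar (a point): Centre, half-way up, of the tap's grey bar knob: bar 36 mm long (this point's y), 9 mm thick (its x), 18 mm high, from 102 to 120 mm above the desk.
- valve_knob (a joint): Turn of the bar knob on the tap, rad: 0 is shut (bar across the hose ends), 1.571 is fully open (bar in line with the hose ends, at its stop). Grows counter-clockwise seen from above. Takes about 0.04 N m to turn.
- succulent: Bystander: small terracotta pot with a plant, 72 mm wide. Leave alone.
- feed: Bystander: amber bottle, 48 mm wide, 110 mm tall. Leave alone.
- saucer: Bystander: white bowl, 90 mm wide. Leave alone.

How it is judged:
By the outcome, as a careful person would: the job done as asked, in the order asked, and still so for the second after the job is handed in, with the robot touching nothing.
It also fails if it takes over 69 s, if anything falls off the work surface, if the arm or the gripper's body presses on something with over 40 N, if the wrist force passes 120 N, or if a joint passes its speed limit or range.

## Working session

There is one attempt and no reset: what is moved stays moved. The work goes in short steps, Python scripts to look and compute and a shell command to move; the robot and the scene stay as the last step left them, time stands still between calls to the robot, and variables do not carry over. Pictures are saved under pics/ and viewed, and the job is handed in when it is done.

```bash
ls; mkdir -p pics; python3 - <<'E'
from cell import *
import cv2
s=read_state(); print(s)
for n in ["scene","side","wrist"]:
    d=get_image(n); cv2.imwrite(f"pics/{n}0.png",d["color"][:,:,::-1]); print(n,d["vfov"],d["cx"],d["cy"],d["camera_from_world"].tolist() if hasattr(d["camera_from_world"],'tolist') else d["camera_from_world"])
E
```

```text
pics
{'clock': 0.0, 'qpos': array([-0.06580877,  0.62935121,  0.03844974,  1.5183678 , -0.02700269,
        0.99630314, -0.01999091]), 'qd': array([ 2.86677944e-04, -9.33520361e-04,  3.40761446e-05, -1.24946224e-03,
        1.02279376e-04,  5.39813979e-04, -3.34063672e-04]), 'tau': array([-1.11932164e-03, -5.63405585e+01,  1.22606792e+00, -1.93450052e+01,
        1.09587883e-02,  1.05136272e-02, -8.84369996e-06]), 'eef_pos': array([6.49393623e+02, 3.10808632e-02, 2.41385986e+02]), 'tool_rot': array([-1.57082420e+00,  1.91106311e-03,  1.00782516e-05]), 'force': array([-0.93636987, -0.02002128,  0.82547593]), 'torque': array([-0.02740447,  0.06135755,  0.05170133]), 'width': 85.20706090665604}
scene 42.54345249802561 281.5202501150328 213.7365117494389 [[0.5879044077825718, 0.8089246684376007, 0.0030476389125370586, -340.74054419448726], [0.5120630071204196, -0.3692315863031332, -0.7755382082237245, -223.3081516066615], [-0.6262267033979121, 0.4575029141646966, -0.6312932753342093, 1735.7837359293092], [0.0, 0.0, 0.0, 1.0]]
side 52.30640446284991 274.6344632036771 214.0209564998938 [[-0.9989987143454007, -0.042766325021397815, -0.013138119363169692, 552.4584199326114], [-0.024381587298882682, 0.7666468679607961, -0.6416058899719429, 77.19532290001543], [0.03751142408685244, -0.6406431309942112, -0.766921946336725, 1295.3144644560289], [0.0, 0.0, 0.0, 1.0]]
wrist 71.58254610913511 276.6582755330636 212.7499903034122 [[0.9999977431566, -0.0008281916158330881, -0.0019564714043382473, -647.7916445500452], [-0.00028796637224983053, -0.9652294674923396, 0.26140388704039097, -32.60777222604706], [-0.002104936359366389, -0.26140273369478084, -0.9652275276119203, 379.65052823989225], [0.0, 0.0, 0.0, 1.0]]
```

View pics/scene0.png

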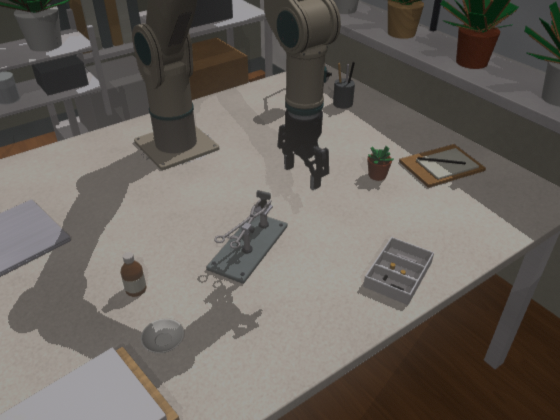

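View pics/side0.png

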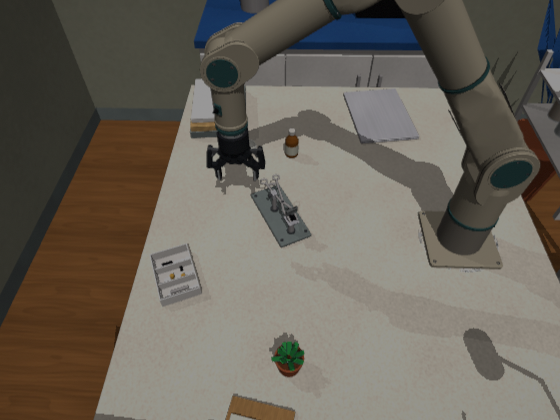

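View pics/wrist0.png

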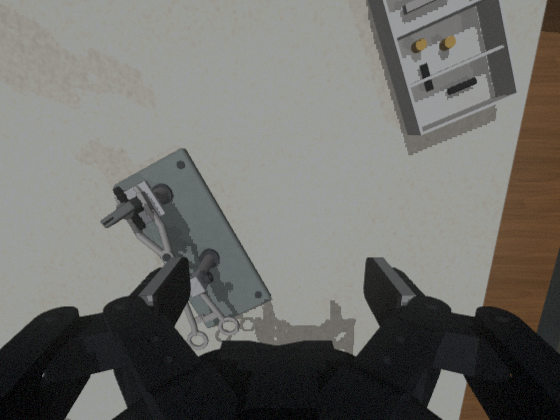

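```bash
cat > h.py <<'E'
import numpy as np, cv2
from cell import *
def ray(d,u,v):
    T=np.array(d["camera_from_world"]);R=T[:3,:3];t=T[:3,3]
    f=d["color"].shape[0]/2/np.tan(np.radians(d["vfov"])/2)
    return -R.T@t, R.T@np.array([(u-d["cx"])/f,(v-d["cy"])/f,1])
def pl(d,u,v,z):
    o,r=ray(d,u,v); return o+r*(z-o[2])/r[2]
def proj(d,p):
    T=np.array(d["camera_from_world"]);f=d["color"].shape[0]/2/np.tan(np.radians(d["vfov"])/2)
    c=T[:3,:3]@np.array(p)+T[:3,3]; return c[:2]/c[2]*f+[d["cx"],d["cy"]]
def big(d,name,u,v,w,h,k,dots=()):
    im=d["color"][v:v+h,u:u+w,::-1].copy(); im=cv2.resize(im,None,fx=k,fy=k,interpolation=cv2.INTER_CUBIC)
    im=np.clip(im*1.6,0,255).astype(np.uint8)
    for p in dots:
        cv2.circle(im,(int((p[0]-u)*k),int((p[1]-v)*k)),3,(0,0,255),1)
    cv2.imwrite("pics/"+name+".png",im)
E
python3 - <<'E'
from h import *
d=get_image("wrist"); s=get_image("scene"); e=get_image("side")
for p in [(183,149),(115,187),(270,298)]: print(pl(d,*p,14))
for p in [(199,340),(230,326)]: print('ring',pl(d,*p,85))
big(d,"w1",90,130,200,230,2.5)
big(s,"s1",190,180,120,110,6)
big(e,"e1",235,160,90,95,6)
E
```

```text
[534.78387339  49.67105585  14.        ]
[445.71045694   3.23753569  14.        ]
[ 638.58436983 -152.98932384   14.        ]
ring [ 557.41522078 -164.64881361   85.        ]
ring [ 594.37458802 -145.73375856   85.        ]
```

View pics/w1.png

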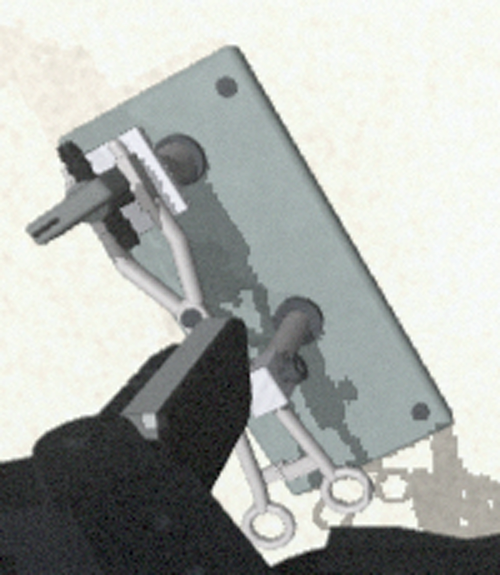

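View pics/s1.png

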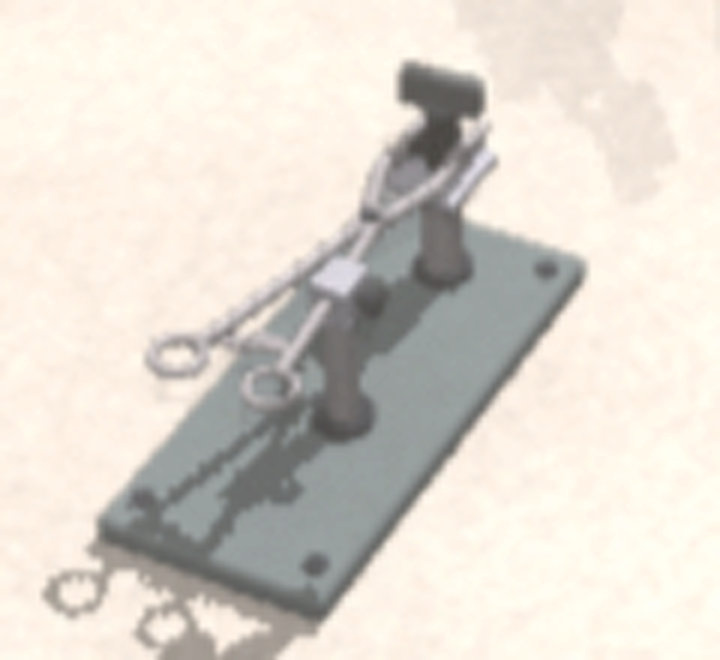

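View pics/e1.png

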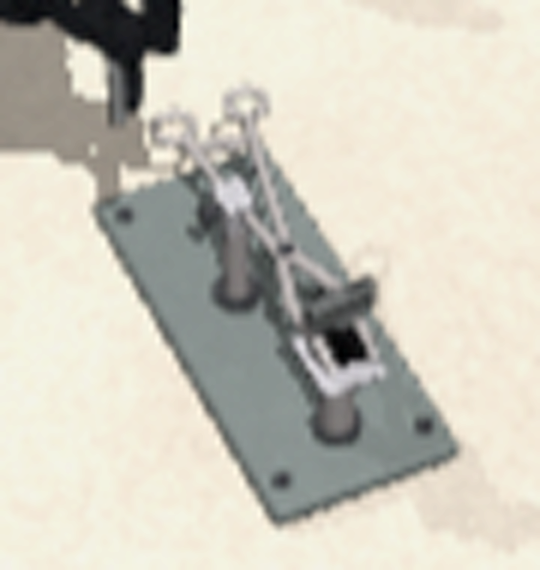

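```bash
python3 - <<'E'
from h import *
W=get_image("wrist"); S=get_image("scene"); E=get_image("side")
obs={'S':(S,{'m':(219.5,239),'f':(235.2,244),'A':(287.5,223.7),'D':(206.7,267),'C':(243.3,280.8)}),
'E':(E,{'m':(276.2,177.5),'f':(264.2,181.8),'A':(281.7,245.3),'B':(310.8,234.2),'C':(251.3,194.2)}),
'W':(W,{'m':(197.6,339.2),'f':(228.4,326),'A':(184.8,148.8),'B':(114.8,184),'C':(270,298.8),'p':(166,257.2)})}
M={'m':(-85,27,85),'f':(-85,-15,85),'A':(117.5,-52.5,14),'B':(117.5,52.5,14),'C':(-117.5,-52.5,14),'D':(-117.5,52.5,14),'p':(20,0,88)}
for k,(d,o) in obs.items():
    a=[];b=[]
    for n,p in o.items():
        q=pl(d,*p,M[n][2]); a.append(M[n][:2]); b.append(q[:2])
    a=np.array(a,float);b=np.array(b)
    ca=a.mean(0);cb=b.mean(0)
    z=((b-cb)@[1,1j]); w=((a-ca)@[1,1j]); r=(z*w.conj()).sum(); th=np.angle(r)
    R=np.array([[np.cos(th),-np.sin(th)],[np.sin(th),np.cos(th)]])
    t=cb-R@ca
    print(k,'yaw',np.degrees(th),'scale',abs(r)/(abs(w)**2).sum(),'org',t)
    for n,x,y in zip(o,a,b): print('  ',n,y.round(1),'res',(y-(R@x+t)).round(1))
E
```

```text
S yaw 117.17852172809148 scale 0.9754480473505709 org [547.20830783 -77.64251344]
   m [ 560.7 -165. ] res [-1.3  0.6]
   f [ 596.7 -144.6] res [-2.7  1.8]
   A [541.8  46.7] res [ 1.6 -4.2]
   D [ 557.6 -204.3] res [3.5 1.8]
   C [ 646.6 -158.2] res [-1. -0.]
E yaw 117.22450593569846 scale 0.9764731614176358 org [538.67254551 -75.41592584]
   m [ 553.9 -162.9] res [0.4 0.4]
   f [ 590.8 -142.8] res [-0.1  1.3]
   A [529.7  49.3] res [-1.9 -3.8]
   B [442.7   5. ] res [ 4.5 -0.1]
   C [ 636.3 -153.8] res [-2.9  2.1]
W yaw 116.16590604108485 scale 0.9827070658338888 org [541.99075907 -75.86525705]
   m [ 556.2 -163.8] res [0.9 0.3]
   f [ 592.9 -146. ] res [-0.1 -0.4]
   A [537.3  49.9] res [ 0.1 -2.8]
   B [446.3   7. ] res [3.3 0.5]
   C [ 639.  -154.5] res [-1.9  3.7]
   p [530.9 -59.1] res [-2.3 -1.2]
```

```bash
python3 -m jog '[{"x":-36,"y":12,"z":-24,"ay":0.147,"grip":40},{"x":-72,"y":25,"z":-47,"ay":0.294,"grip":40},{"x":-107,"y":37,"z":-70,"ay":0.441,"grip":40},{"x":-143,"y":50,"z":-94,"ay":0.588,"grip":40},{"x":-143,"y":50,"z":-94,"ay":0.735,"grip":40}]' && python3 -m jog '[{"ay":0.145},{"ay":0.29},{"ay":0.363},{"ay":0.363},{"ay":0.363}]'
python3 - <<'E'
from h import *
s=read_state(); print(s)
d=get_image("wrist"); cv2.imwrite("pics/w2.png",np.clip(d["color"][:,:,::-1]*1.5,0,255).astype(np.uint8))
S=get_image("scene");print('bottle',pl(S,133,275,40),'pot',pl(S,379,170,20),'saucer',pl(S,163,335,10))
E
```

```text
{'clock': 0.45, 'qpos': array([-0.06578201,  0.62848961,  0.03848306,  1.51747068, -0.02702487,
        0.99628915, -0.0200175 ]), 'qd': array([-0.00070299, -0.00176401, -0.00022342, -0.00253525, -0.000543  ,
        0.00199366,  0.00096437]), 'tau': array([-6.87523534e-04, -5.62725055e+01,  1.22404654e+00, -1.93543571e+01,
        1.08995955e-02,  3.39446189e-03,  2.28433908e-05]), 'eef_pos': array([6.49969892e+02, 2.96222749e-02, 2.42232322e+02]), 'tool_rot': array([-1.57073711e+00,  1.40067406e-04, -6.19033823e-05]), 'force': array([-0.45868823,  0.93738436, -0.48286232]), 'torque': array([-0.00481491, -0.02512761, -0.03899809]), 'width': 85.42454448708985}
bottle [ 506.08676609 -364.34805625   40.        ] pot [508.13905645 407.35328478  20.        ] saucer [ 676.14588958 -377.99599398   10.        ]$[0]: bad value
```

View pics/w2.png

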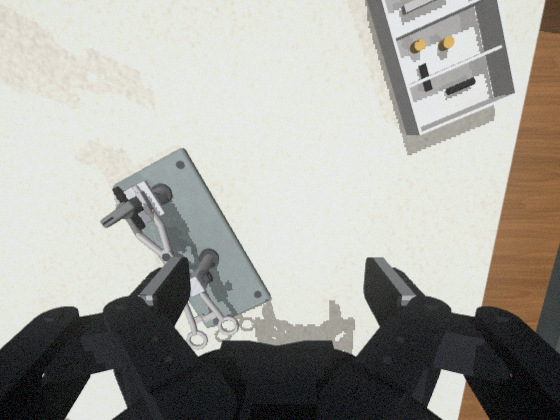

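```bash
python3 -m jog '[{"x":-36,"y":12,"z":-24,"ax":0,"ay":0.147,"az":0,"grip":40},{"x":-72,"y":25,"z":-47,"ax":0,"ay":0.294,"az":0,"grip":40},{"x":-107,"y":37,"z":-70,"ax":0,"ay":0.441,"az":0,"grip":40},{"x":-143,"y":50,"z":-94,"ax":0,"ay":0.588,"az":0,"grip":40},{"x":-143,"y":50,"z":-94,"ax":0,"ay":0.735,"az":0,"grip":40}]' && python3 -m jog '[{"x":0,"y":0,"z":0,"ax":0,"ay":0.145,"az":0,"grip":40},{"x":0,"y":0,"z":0,"ax":0,"ay":0.29,"az":0,"grip":40},{"x":0,"y":0,"z":0,"ax":0,"ay":0.363,"az":0,"grip":40},{"x":0,"y":0,"z":0,"ax":0,"ay":0.363,"az":0,"grip":40},{"x":0,"y":0,"z":0,"ax":0,"ay":0.363,"az":0,"grip":40}]'
python3 - <<'E'
from h import *
s=read_state(); print(s)
d=get_image("wrist"); cv2.imwrite("pics/w3.png",np.clip(d["color"][:,:,::-1]*1.5,0,255).astype(np.uint8))
E
```

```text
clock: 1.05
eef_pos: [499.7, -97.8, 191.0]
tool_rot: [-1.577, 0.006, -0.748]
force: [-0.0, 0.4, -0.1]
width: 39.9
clock: 1.55
eef_pos: [507.1, -93.8, 192.4]
tool_rot: [-1.571, -0.0, -1.096]
force: [0.7, -0.5, 0.2]
width: 39.8
{'clock': 1.55, 'qpos': array([-0.10049377,  0.52727162,  0.33624658,  1.94961019, -0.25888041,
        0.70589744, -0.70419054]), 'qd': array([ 7.62385585e-03,  1.98257411e-05, -7.23085305e-03,  1.74241413e-03,
        2.40830755e-03,  6.25794473e-05, -1.50227969e-03]), 'tau': array([-1.29569639e-01, -4.44984341e+01,  4.22369197e+00, -1.44807342e+01,
       -3.50821807e-03,  9.75720432e-04, -3.23541742e-02]), 'eef_pos': array([507.11430593, -93.84764565, 192.38662803]), 'tool_rot': array([-1.57061585e+00, -7.89375166e-05, -1.09587419e+00]), 'force': array([ 0.71685541, -0.49320191,  0.19375862]), 'torque': array([-0.01372435, -0.00822923, -0.03987773]), 'width': 39.79558973684795}
```

View pics/w3.png

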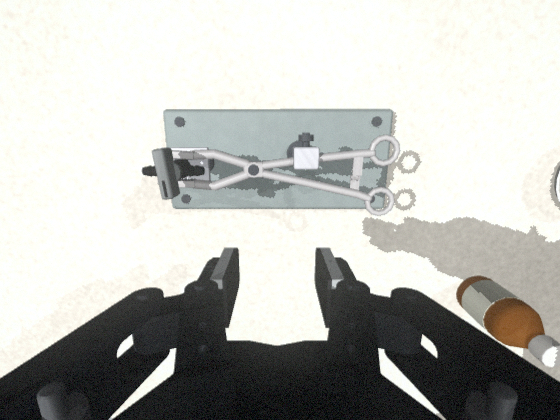

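```bash
python3 - <<'E'
from h import *
d=get_image("wrist")
big(d,"w3r",320,120,110,100,7); big(d,"w3k",130,130,100,85,7)
E
```

```text
(no output)
```

View pics/w3r.png

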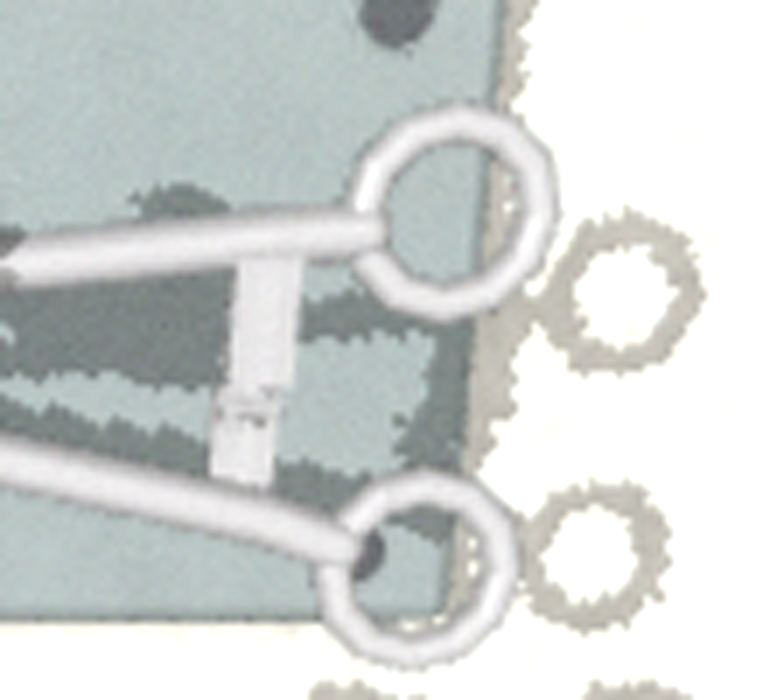

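View pics/w3k.png

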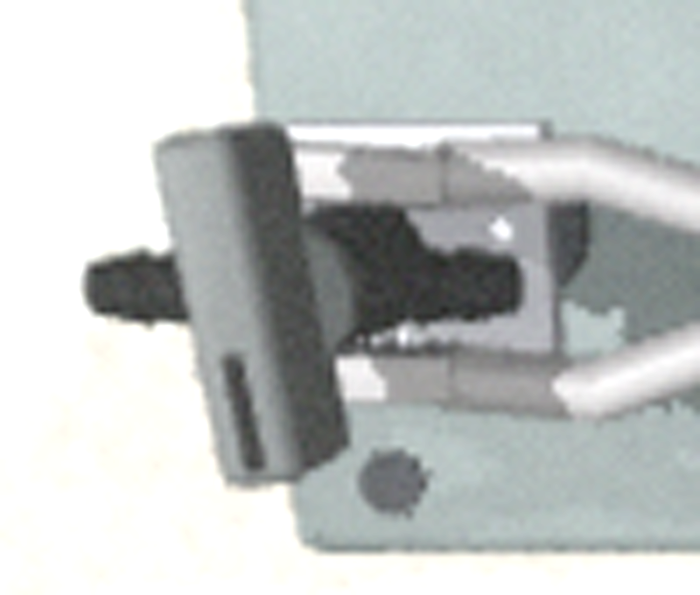

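```bash
python3 - <<'E'
from h import *
d=get_image("wrist")
m=pl(d,379.9,201.1,87.5);f=pl(d,385,150.3,87.5)
m[2]=f[2]=85
print(m,f,np.linalg.norm(m-f))
P=lambda x,y,z:pl(d,130+x/7,130+y/7,z)
K=[P(160,145,120),P(232,128,120),P(297,480,120),P(228,485,120)]
for k in K: print('k',k)
c=(sum(K)/4); print('knob',c)
b1=(K[3]-K[0]);b2=K[2]-K[1]; print([np.degrees(np.arctan2(b[1],b[0])) for b in(b1,b2)],np.linalg.norm(b1),np.linalg.norm(K[1]-K[0]))
print('plate edge',[pl(d,*p,14) for p in[(164,110),(393,109),(175,208),(383,207)]])
e=pl(d,393,109,14)-pl(d,164,110,14);print(np.degrees(np.arctan2(-e[1],-e[0])))
h=[P(90,288,96),P(520,285,96)];e=h[0]-h[1];print('hose',h,np.degrees(np.arctan2(e[1],e[0])),np.linalg.norm(e))
# stand from rings
fr=(m-f)[:2]; y=np.degrees(np.arctan2(fr[1],fr[0]));print('stand yaw from rings',y-90+360)
for Y in (117.,116.5,117.5):
    t=np.radians(Y);ux=np.array([np.cos(t),np.sin(t)]);uy=np.array([-ux[1],ux[0]])
    mid=(m+f)[:2]/2; o=mid+85*ux-6*uy; v=c[:2]-o; print(Y,o,'knob in stand',v@ux,v@uy)
E
```

```text
[ 555.80928902 -163.92854468   85.        ] [ 592.83718777 -145.20179407   85.        ] 41.494053484590594
k [515.93716301   8.12875695 120.        ]
k [520.69715176   2.42107526 120.        ]
k [490.65800519 -16.41489689 120.        ]
k [486.93386554 -10.29981551 120.        ]
knob [503.55654638  -4.04122005 120.        ]
[np.float64(-147.56829578761264), np.float64(-147.91033388135983)] 34.36282216174544 7.432033579820001
plate edge [array([533.5407069,  49.1971498,  14.       ]), array([ 639.61029275, -155.82814836,   14.        ]), array([443.58098844,   1.12011838,  14.        ]), array([ 548.9058836 , -201.89774326,   14.        ])]
117.35472988912042
hose [array([491.8735818 ,  17.82441275,  96.        ]), array([514.12681939, -24.87395049,  96.        ])] 117.52731292243652 48.1493178248264
stand yaw from rings 116.82787057735982
117.0 [541.08008506 -76.10567182] knob in stand 81.24522677535737 0.7171413066882457
116.5 [541.76603045 -75.81856176] knob in stand 81.28499772044566 2.1680873346500067
117.5 [540.39667127 -76.39875688] knob in stand 81.1927956126055 -0.7334024111307196
```

```bash
python3 -m jog '[{"x":43,"y":0,"z":-11,"ax":0,"ay":0,"az":0,"grip":0},{"x":85,"y":0,"z":-22,"ax":0,"ay":0,"az":0,"grip":0},{"x":85,"y":30,"z":-22,"ax":0,"ay":0,"az":0,"grip":0},{"x":85,"y":60,"z":-22,"ax":0,"ay":0,"az":0,"grip":0},{"x":85,"y":80,"z":-22,"ax":0,"ay":0,"az":0,"grip":0}]' && python3 -m jog '[{"x":0,"y":16,"z":0,"ax":0,"ay":0,"az":0,"grip":0},{"x":0,"y":31,"z":0,"ax":0,"ay":0,"az":0,"grip":0},{"x":0,"y":31,"z":0,"ax":0,"ay":0,"az":0,"grip":0}]'
python3 - <<'E'
from h import *
s=read_state(); print(s["eef_pos"],s["tool_rot"],s["force"])
d=get_image("wrist"); cv2.imwrite("pics/w4.png",np.clip(d["color"][:,:,::-1]*1.5,0,255).astype(np.uint8))
S=get_image("scene");E=get_image("side")
big(S,"s4",190,180,120,110,6); big(E,"e4",235,130,90,100,6)
E
```

```text
clock: 2.2
eef_pos: [525.3, -179.8, 110.6]
tool_rot: [-1.572, 0.002, -1.098]
force: [-0.1, -0.3, 0.1]
width: -0.1
clock: 2.5
eef_pos: [524.8, -179.2, 79.5]
tool_rot: [-1.573, 0.003, -1.098]
force: [-1.0, 0.3, -0.2]
width: -0.0
[ 524.78679562 -179.21779053   79.53493316] [-1.573252    0.00293814 -1.09768287] [-0.99401496  0.29156964 -0.16643141]
```

View pics/w4.png

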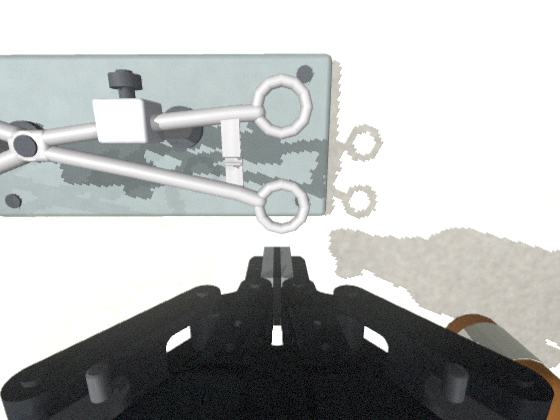

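View pics/s4.png

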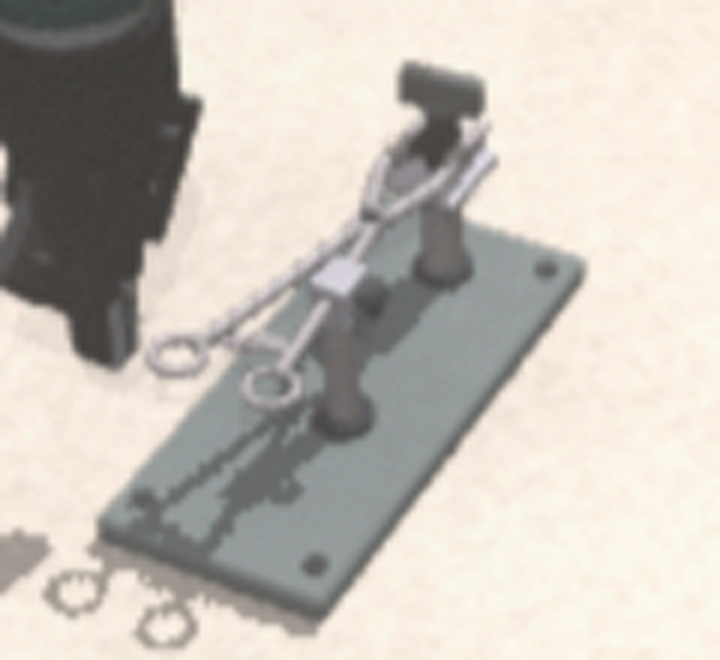

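View pics/e4.png

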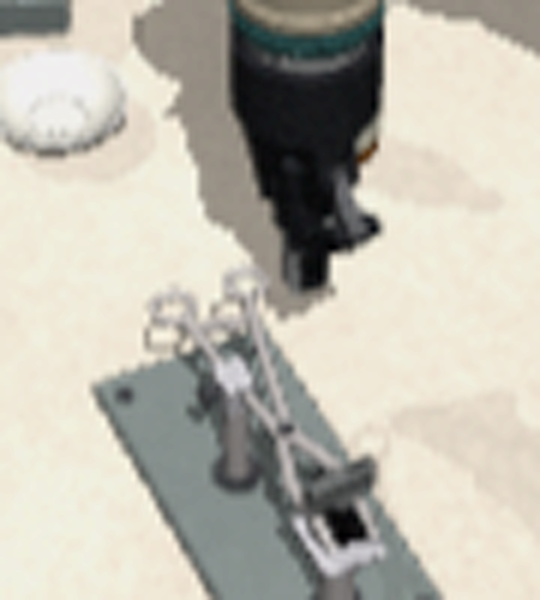

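```bash
python3 -m jog '[{"x":0,"y":0,"z":2,"ax":0,"ay":0,"az":0,"grip":0},{"x":0,"y":0,"z":4,"ax":0,"ay":0,"az":0,"grip":0},{"x":0,"y":0,"z":6,"ax":0,"ay":0,"az":0,"grip":0},{"x":0,"y":0,"z":8,"ax":0,"ay":0,"az":0,"grip":0},{"x":0,"y":0,"z":8,"ax":0,"ay":0,"az":0,"grip":0}]'
python3 - <<'E'
from h import *
d=get_image("wrist"); big(d,"w5",200,60,150,110*2,2.5)
s=read_state(); print(s["eef_pos"],s["force"])
E
python3 -m jog '[{"x":0,"y":0,"z":1,"ax":0,"ay":0,"az":0,"grip":0},{"x":0,"y":0,"z":1,"ax":0,"ay":0,"az":0,"grip":0}]'
python3 -m jog '[{"x":0,"y":0,"z":1,"ax":0,"ay":0,"az":0,"grip":0},{"x":0,"y":0,"z":1,"ax":0,"ay":0,"az":0,"grip":0}]'
python3 -m jog '[{"x":0,"y":0,"z":1,"ax":0,"ay":0,"az":0,"grip":0},{"x":0,"y":0,"z":1,"ax":0,"ay":0,"az":0,"grip":0}]'
python3 -m jog '[{"x":0,"y":0,"z":1,"ax":0,"ay":0,"az":0,"grip":0},{"x":0,"y":0,"z":1,"ax":0,"ay":0,"az":0,"grip":0}]'
```

```text
clock: 3.15
eef_pos: [533.7, -175.7, 81.4]
tool_rot: [-1.57, -0.0, -1.097]
force: [-1.0, 0.4, -0.4]
width: -0.5
[ 533.46986682 -175.82220822   81.36772491] [ 0.65535577 -0.49391573 -0.03549716]
clock: 3.4
eef_pos: [534.2, -175.5, 81.3]
tool_rot: [-1.571, -0.0, -1.098]
force: [0.0, 0.2, 1.4]
width: -0.0
clock: 3.6
eef_pos: [535.1, -175.1, 81.3]
tool_rot: [-1.571, 0.0, -1.098]
force: [0.1, -0.5, -0.5]
width: -0.4
clock: 3.8
eef_pos: [535.7, -174.8, 81.2]
tool_rot: [-1.571, 0.0, -1.098]
force: [-0.3, -1.0, 0.2]
width: 0.0
clock: 4.0
eef_pos: [536.6, -174.6, 81.3]
tool_rot: [-1.571, -0.0, -1.098]
force: [-0.5, -1.6, 0.8]
width: -0.4
```

View pics/w5.png

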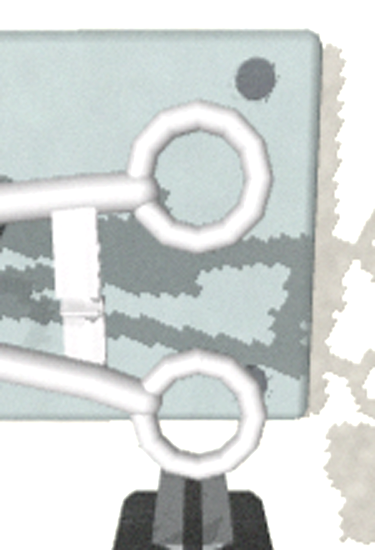

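```bash

cat > st.py <<'E'
from h import *
import sys
uy=np.array([-0.889,-0.457,0]);ux=np.array([-0.457,0.889,0]);o=np.array([540.9,-76.2,0])
F=[];
d=get_image("wrist")
s=read_state();print('stand',((s["eef_pos"]-o)@ux).round(1),((s["eef_pos"]-o)@uy).round(1),'Fy',(s["force"]@uy).round(2),'Fz',s["force"][2].round(2))
if len(sys.argv)>1: big(d,sys.argv[1],200,60,150,220,2.5)
E
python3 -m jog '[{"x":0,"y":0,"z":1,"ax":0,"ay":0,"az":0,"grip":0},{"x":0,"y":0,"z":2,"ax":0,"ay":0,"az":0,"grip":0},{"x":0,"y":0,"z":2,"ax":0,"ay":0,"az":0,"grip":0}]'; python3 st.py w6
python3 -m jog '[{"x":0,"y":0,"z":1,"ax":0,"ay":0,"az":0,"grip":0},{"x":0,"y":0,"z":1,"ax":0,"ay":0,"az":0,"grip":0}]'; python3 st.py w7
```

```text
clock: 4.3
eef_pos: [538.7, -173.4, 81.3]
tool_rot: [-1.571, -0.0, -1.098]
force: [-1.6, -2.1, 0.2]
width: -0.2
stand -85.4 46.4 Fy 2.4 Fz 0.98
clock: 4.55
eef_pos: [539.5, -172.9, 81.3]
tool_rot: [-1.571, -0.0, -1.098]
force: [-1.3, -2.4, 0.6]
width: 0.0
stand -85.3 45.4 Fy 2.19 Fz -0.41
```

View pics/w7.png

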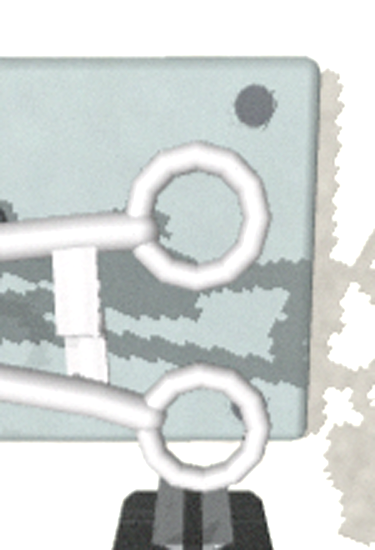

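```bash
for i in 1; do
python3 -m jog '[{"x":0,"y":0,"z":1,"ax":0,"ay":0,"az":0,"grip":0},{"x":0,"y":0,"z":1,"ax":0,"ay":0,"az":0,"grip":0}]' >/dev/null; python3 st.py
python3 -m jog '[{"x":0,"y":0,"z":0.5,"ax":0,"ay":0,"az":0,"grip":0},{"x":0,"y":0,"z":0.5,"ax":0,"ay":0,"az":0,"grip":0}]'>/dev/null; python3 st.py
python3 -m jog '[{"x":0,"y":0,"z":0.5,"ax":0,"ay":0,"az":0,"grip":0},{"x":0,"y":0,"z":0.5,"ax":0,"ay":0,"az":0,"grip":0}]'>/dev/null; python3 st.py
python3 -m jog '[{"x":0,"y":0,"z":0.5,"ax":0,"ay":0,"az":0,"grip":0},{"x":0,"y":0,"z":0.5,"ax":0,"ay":0,"az":0,"grip":0}]'>/dev/null; python3 st.py w8
done
```

```text
stand -85.3 44.3 Fy 2.22 Fz -0.4
stand -85.3 44.0 Fy 2.22 Fz 0.38
stand -85.3 43.7 Fy 3.43 Fz -0.36
stand -85.4 43.4 Fy 3.8 Fz 0.09
```

View pics/w8.png

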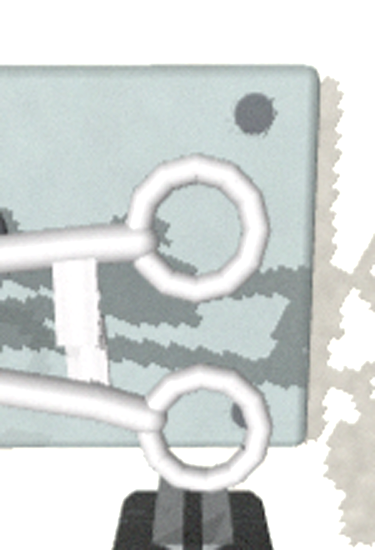

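```bash

python3 -m jog '[{"x":0,"y":0,"z":0.5,"ax":0,"ay":0,"az":0,"grip":0},{"x":0,"y":0,"z":0.5,"ax":0,"ay":0,"az":0,"grip":0}]' >/dev/null; python3 st.py
python3 -m jog '[{"x":0,"y":0,"z":0.5,"ax":0,"ay":0,"az":0,"grip":0},{"x":0,"y":0,"z":0.5,"ax":0,"ay":0,"az":0,"grip":0}]'>/dev/null; python3 st.py
python3 -m jog '[{"x":0,"y":0,"z":0.5,"ax":0,"ay":0,"az":0,"grip":0},{"x":0,"y":0,"z":0.5,"ax":0,"ay":0,"az":0,"grip":0}]'>/dev/null; python3 st.py
python3 -m jog '[{"x":0,"y":0,"z":0.5,"ax":0,"ay":0,"az":0,"grip":0},{"x":0,"y":0,"z":0.5,"ax":0,"ay":0,"az":0,"grip":0}]'>/dev/null; python3 st.py w9
```

```text
stand -85.4 43.1 Fy 5.13 Fz -0.54
stand -85.5 43.0 Fy 6.01 Fz -0.34
stand -85.5 42.9 Fy 6.5 Fz 0.05
stand -85.5 42.7 Fy 7.6 Fz 0.86
```

```bash

python3 -m jog '[{"x":0,"y":0,"z":0.5,"ax":0,"ay":0,"az":0,"grip":0},{"x":0,"y":0,"z":0.5,"ax":0,"ay":0,"az":0,"grip":0}]' >/dev/null; python3 st.py
python3 -m jog '[{"x":0,"y":0,"z":0.5,"ax":0,"ay":0,"az":0,"grip":0},{"x":0,"y":0,"z":0.5,"ax":0,"ay":0,"az":0,"grip":0}]'>/dev/null; python3 st.py w10
```

```text
stand -85.6 42.5 Fy 7.62 Fz -0.44
stand -85.6 42.4 Fy 8.55 Fz -0.56
```

View pics/w10.png

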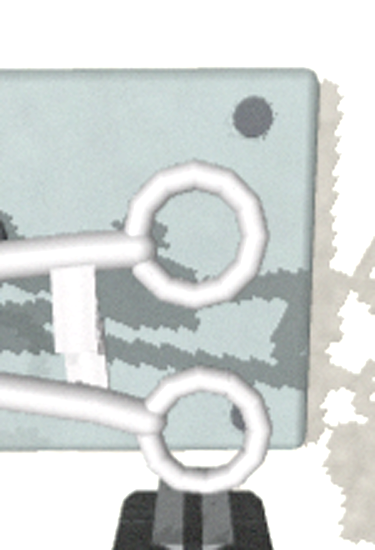

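```bash

python3 -m jog '[{"x":0,"y":0,"z":0.5,"ax":0,"ay":0,"az":0,"grip":0},{"x":0,"y":0,"z":0.5,"ax":0,"ay":0,"az":0,"grip":0}]' >/dev/null; python3 st.py
python3 -m jog '[{"x":0,"y":0,"z":0.5,"ax":0,"ay":0,"az":0,"grip":0},{"x":0,"y":0,"z":0.5,"ax":0,"ay":0,"az":0,"grip":0}]'>/dev/null; python3 st.py 
python3 -m jog '[{"x":0,"y":0,"z":0.5,"ax":0,"ay":0,"az":0,"grip":0},{"x":0,"y":0,"z":0.5,"ax":0,"ay":0,"az":0,"grip":0}]'>/dev/null; python3 st.py w11
```

```text
stand -85.6 42.2 Fy 8.81 Fz 0.12
stand -85.7 42.1 Fy 9.3 Fz 0.68
stand -85.7 42.0 Fy 10.76 Fz 0.34
```

```bash

python3 -m jog '[{"x":0,"y":0,"z":0.5,"ax":0,"ay":0,"az":0,"grip":0},{"x":0,"y":0,"z":0.5,"ax":0,"ay":0,"az":0,"grip":0}]' >/dev/null; python3 st.py
python3 -m jog '[{"x":0,"y":0,"z":0.5,"ax":0,"ay":0,"az":0,"grip":0},{"x":0,"y":0,"z":0.5,"ax":0,"ay":0,"az":0,"grip":0}]'>/dev/null; python3 st.py w12
```

```text
stand -85.7 41.9 Fy 8.8 Fz 1.11
stand -85.8 41.4 Fy 10.78 Fz -1.82
```

View pics/w12.png

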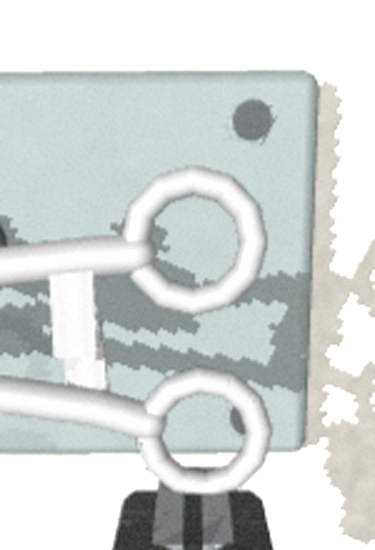

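```bash

python3 -m jog '[{"x":0,"y":0,"z":0,"ax":0,"ay":0,"az":0,"grip":0}]' >/dev/null; python3 st.py
python3 -m jog '[{"x":0,"y":0,"z":0.4,"ax":0,"ay":0,"az":0,"grip":0},{"x":0,"y":0,"z":0.4,"ax":0,"ay":0,"az":0,"grip":0}]'>/dev/null; python3 st.py
python3 -m jog '[{"x":0,"y":0,"z":0.4,"ax":0,"ay":0,"az":0,"grip":0},{"x":0,"y":0,"z":0.4,"ax":0,"ay":0,"az":0,"grip":0}]'>/dev/null; python3 st.py w13
```

```text
stand -85.8 41.3 Fy 10.18 Fz -1.6
stand -85.8 41.2 Fy 11.08 Fz -0.49
stand -85.9 41.1 Fy 11.55 Fz -0.06
```

View pics/w13.png

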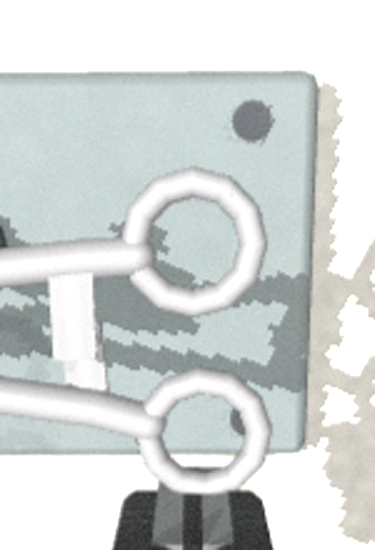

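```bash

python3 -m jog '[{"x":0,"y":0,"z":-0.5,"ax":0,"ay":0,"az":0,"grip":0},{"x":0,"y":0,"z":-1,"ax":0,"ay":0,"az":0,"grip":0},{"x":0,"y":0,"z":-1,"ax":0,"ay":0,"az":0,"grip":0}]'>/dev/null; python3 st.py
python3 -m jog '[{"x":0,"y":0,"z":-0.5,"ax":0,"ay":0,"az":0,"grip":0},{"x":0,"y":0,"z":-1,"ax":0,"ay":0,"az":0,"grip":0},{"x":0,"y":0,"z":-1,"ax":0,"ay":0,"az":0,"grip":0}]'>/dev/null; python3 st.py
python3 -m jog '[{"x":0,"y":0,"z":-0.5,"ax":0,"ay":0,"az":0,"grip":0},{"x":0,"y":0,"z":-1,"ax":0,"ay":0,"az":0,"grip":0},{"x":0,"y":0,"z":-1,"ax":0,"ay":0,"az":0,"grip":0}]'>/dev/null; python3 st.py w14
```

```text
stand -85.8 41.3 Fy 8.85 Fz -1.37
stand -85.8 41.6 Fy 8.8 Fz -1.26
stand -85.4 41.8 Fy 6.65 Fz 0.02
```

View pics/w14.png

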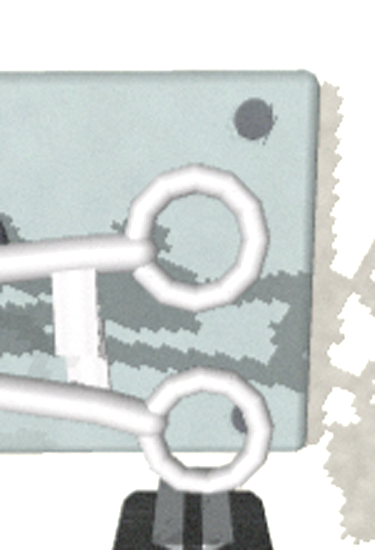

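```bash

python3 -m jog '[{"x":0,"y":0,"z":-0.5,"ax":0,"ay":0,"az":0,"grip":0},{"x":0,"y":0,"z":-1,"ax":0,"ay":0,"az":0,"grip":0},{"x":0,"y":0,"z":-1,"ax":0,"ay":0,"az":0,"grip":0}]'>/dev/null; python3 st.py
python3 -m jog '[{"x":0,"y":0,"z":-0.5,"ax":0,"ay":0,"az":0,"grip":0},{"x":0,"y":0,"z":-1,"ax":0,"ay":0,"az":0,"grip":0},{"x":0,"y":0,"z":-1,"ax":0,"ay":0,"az":0,"grip":0}]'>/dev/null; python3 st.py
python3 -m jog '[{"x":0,"y":0,"z":-0.5,"ax":0,"ay":0,"az":0,"grip":0},{"x":0,"y":0,"z":-1,"ax":0,"ay":0,"az":0,"grip":0},{"x":0,"y":0,"z":-1,"ax":0,"ay":0,"az":0,"grip":0}]'>/dev/null; python3 st.py w15
```

```text
stand -85.4 42.0 Fy 4.33 Fz -0.69
stand -85.2 42.3 Fy 5.32 Fz -0.67
stand -85.1 42.7 Fy 3.73 Fz 0.4
```

View pics/w15.png

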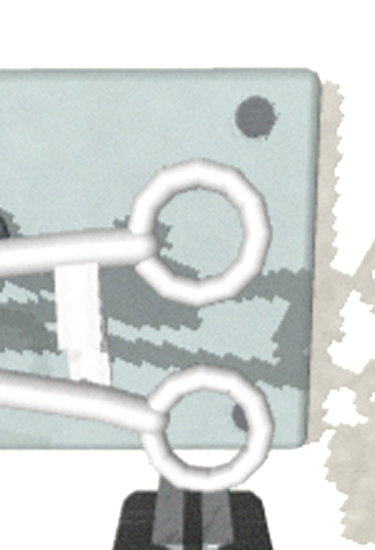

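```bash

python3 -m jog '[{"x":0,"y":0,"z":1,"ax":0,"ay":0,"az":0,"grip":0},{"x":0,"y":0,"z":2,"ax":0,"ay":0,"az":0,"grip":0},{"x":0,"y":0,"z":3,"ax":0,"ay":0,"az":0,"grip":0},{"x":0,"y":0,"z":3,"ax":0,"ay":0,"az":0,"grip":0}]'>/dev/null; python3 st.py
python3 -m jog '[{"x":0,"y":0,"z":1,"ax":0,"ay":0,"az":0,"grip":0},{"x":0,"y":0,"z":2,"ax":0,"ay":0,"az":0,"grip":0},{"x":0,"y":0,"z":2,"ax":0,"ay":0,"az":0,"grip":0}]'>/dev/null; python3 st.py
python3 -m jog '[{"x":0,"y":0,"z":0.5,"ax":0,"ay":0,"az":0,"grip":0},{"x":0,"y":0,"z":1,"ax":0,"ay":0,"az":0,"grip":0},{"x":0,"y":0,"z":1,"ax":0,"ay":0,"az":0,"grip":0}]'>/dev/null; python3 st.py w16
python3 -m jog '[{"x":0,"y":0,"z":0.5,"ax":0,"ay":0,"az":0,"grip":0},{"x":0,"y":0,"z":0.5,"ax":0,"ay":0,"az":0,"grip":0}]'>/dev/null; python3 st.py
```

```text
stand -85.3 41.9 Fy 9.0 Fz 1.19
stand -85.4 41.1 Fy 9.01 Fz -1.38
stand -85.4 39.4 Fy 8.06 Fz -2.46
stand -85.5 39.3 Fy 9.29 Fz -0.68
```

```bash

python3 -m jog '[{"x":0,"y":0,"z":-0.5,"ax":0,"ay":0,"az":0,"grip":0},{"x":0,"y":0,"z":-1,"ax":0,"ay":0,"az":0,"grip":0},{"x":0,"y":0,"z":-1,"ax":0,"ay":0,"az":0,"grip":0}]'>/dev/null; python3 st.py
python3 -m jog '[{"x":0,"y":0,"z":-0.5,"ax":0,"ay":0,"az":0,"grip":0},{"x":0,"y":0,"z":-1,"ax":0,"ay":0,"az":0,"grip":0},{"x":0,"y":0,"z":-1,"ax":0,"ay":0,"az":0,"grip":0}]'>/dev/null; python3 st.py
python3 -m jog '[{"x":0,"y":0,"z":-0.5,"ax":0,"ay":0,"az":0,"grip":0},{"x":0,"y":0,"z":-1,"ax":0,"ay":0,"az":0,"grip":0},{"x":0,"y":0,"z":-1,"ax":0,"ay":0,"az":0,"grip":0}]'>/dev/null; python3 st.py 
python3 -m jog '[{"x":0,"y":0,"z":-0.5,"ax":0,"ay":0,"az":0,"grip":0},{"x":0,"y":0,"z":-1,"ax":0,"ay":0,"az":0,"grip":0},{"x":0,"y":0,"z":-1,"ax":0,"ay":0,"az":0,"grip":0}]'>/dev/null; python3 st.py w17
```

```text
stand -85.4 39.6 Fy 7.5 Fz -2.49
stand -85.2 39.7 Fy 6.85 Fz -1.15
stand -85.2 40.1 Fy 5.51 Fz -1.85
stand -85.0 40.3 Fy 4.59 Fz -2.19
```

View pics/w17.png

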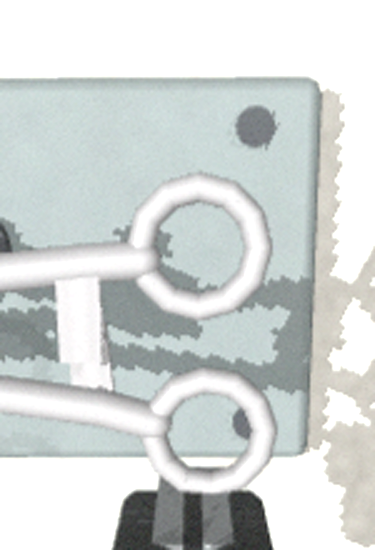

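```bash

python3 -m jog '[{"x":0,"y":0,"z":-0.5,"ax":0,"ay":0,"az":0,"grip":0},{"x":0,"y":0,"z":-1,"ax":0,"ay":0,"az":0,"grip":0},{"x":0,"y":0,"z":-1,"ax":0,"ay":0,"az":0,"grip":0}]'>/dev/null; python3 st.py
python3 -m jog '[{"x":0,"y":0,"z":-0.5,"ax":0,"ay":0,"az":0,"grip":0},{"x":0,"y":0,"z":-1,"ax":0,"ay":0,"az":0,"grip":0},{"x":0,"y":0,"z":-1,"ax":0,"ay":0,"az":0,"grip":0}]'>/dev/null; python3 st.py w18
python3 -m jog '[{"x":0,"y":0,"z":-0.5,"ax":0,"ay":0,"az":0,"grip":0},{"x":0,"y":0,"z":-1,"ax":0,"ay":0,"az":0,"grip":0},{"x":0,"y":0,"z":-1,"ax":0,"ay":0,"az":0,"grip":0}]'>/dev/null; python3 st.py w19
```

```text
stand -85.0 40.7 Fy 2.29 Fz -1.27
stand -85.1 41.2 Fy 0.81 Fz -0.61
stand -85.5 42.8 Fy -0.26 Fz 0.1
```

View pics/w19.png

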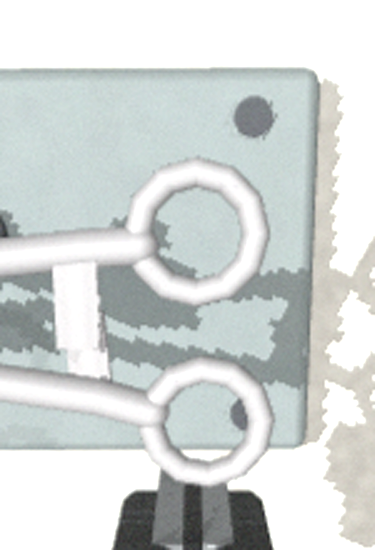

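```bash

python3 -m jog '[{"x":0,"y":0,"z":-5,"ax":0,"ay":0,"az":0,"grip":0},{"x":0,"y":0,"z":-12,"ax":0,"ay":0,"az":0,"grip":0},{"x":0,"y":-30,"z":-12,"ax":0,"ay":0,"az":0,"grip":0},{"x":0,"y":-70,"z":-12,"ax":0,"ay":0,"az":0,"grip":20},{"x":-40,"y":-100,"z":-5,"ax":0,"ay":0,"az":0,"grip":30}]' && python3 -m jog '[{"x":-40,"y":0,"z":0,"ax":0,"ay":0,"az":0,"grip":30},{"x":-80,"y":0,"z":0,"ax":0,"ay":0,"az":0,"grip":30},{"x":-125,"y":0,"z":0,"ax":0,"ay":0,"az":0,"grip":30},{"x":-125,"y":0,"z":0,"ax":0,"ay":0,"az":0,"grip":30},{"x":-125,"y":0,"z":0,"ax":0,"ay":0,"az":0,"grip":30}]'
python3 - <<'E'
from h import *
s=read_state(); print(s["clock"],s["eef_pos"],s["tool_rot"],s["force"])
d=get_image("wrist"); cv2.imwrite("pics/w20.png",np.clip(d["color"][:,:,::-1]*1.5,0,255).astype(np.uint8))
big(d,"w20k",220,120,110,100,7)
E
```

```text
clock: 15.45
eef_pos: [520.1, -145.1, 183.3]
tool_rot: [-1.569, -0.007, -1.107]
force: [0.2, 0.4, -0.1]
width: 28.0
clock: 15.95
eef_pos: [461.5, -26.9, 181.2]
tool_rot: [-1.571, 0.0, -1.096]
force: [0.3, -0.8, -0.8]
width: 29.9
15.95 [461.52128921 -26.91490347 181.21115808] [-1.57058953e+00  1.08048914e-04 -1.09595963e+00] [ 0.29811909 -0.82515693 -0.75325978]
```

View pics/w20.png

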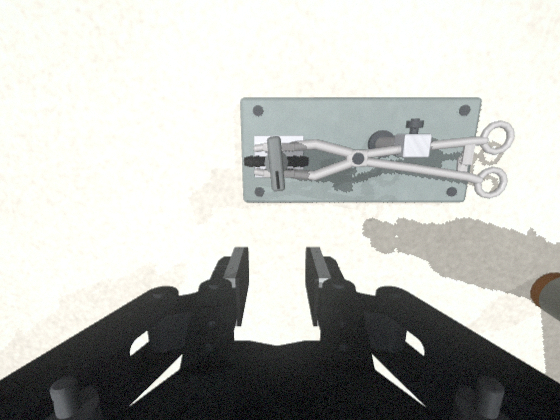

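View pics/w20k.png

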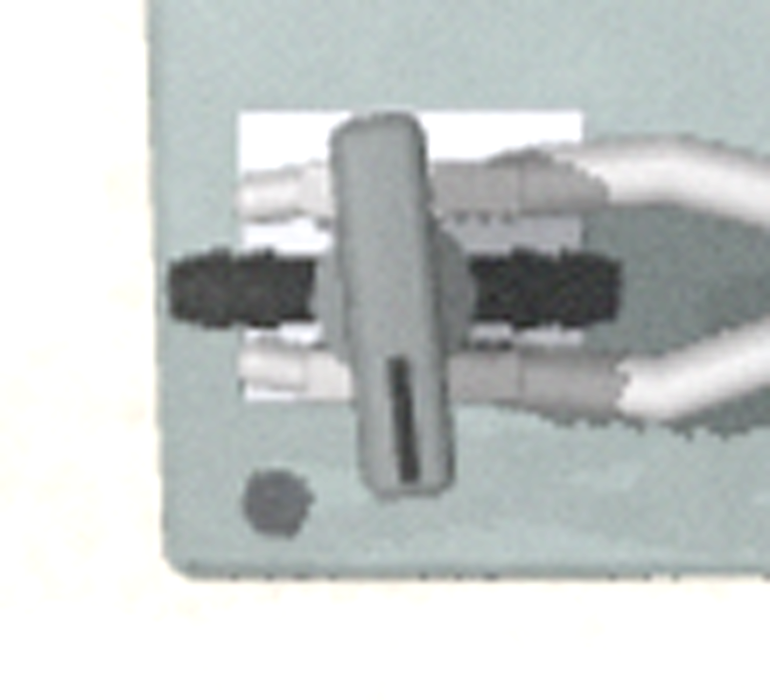

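```bash
python3 - <<'E'
from h import *
d=get_image("wrist")
ux=np.array([-0.457,0.889,0]);uy=np.array([-0.889,-0.457,0])
P=lambda x,y,z:pl(d,220+x/7,120+y/7,z)
c=P(392,304,120);a=P(378,113,120);b=P(408,495,120)
t=read_state()["eef_pos"]
print(c,np.linalg.norm(a-b),np.degrees(np.arctan2(*(b-a)[1::-1])))
h1=P(168,290,96);h2=P(622,288,96);m=(h1+h2)/2;print('hose mid',m,np.linalg.norm(h1-h2),np.degrees(np.arctan2(*(h1-h2)[1::-1])))
for q in (c,m): print('tool shift x',-(q-t)@ux,'z',-(q-t)@uy)
E
```

```text
[503.05551251  -5.08543603 120.        ] 35.71298170736059 -148.4553291259335
hose mid [502.49307421  -5.66300543  96.        ] 47.89242342345953 117.28805926928567
tool shift x -2.4952040753323934 z 46.87721531382941
tool shift x -2.2387791797951673 z 46.113258442797395
```

```bash

python3 -m jog '[{"x":-2.4,"y":0,"z":23,"ax":0,"ay":-0.04,"az":0,"grip":26},{"x":-2.4,"y":0,"z":46.5,"ax":0,"ay":-0.075,"az":0,"grip":26},{"x":-2.4,"y":25,"z":46.5,"ax":0,"ay":-0.075,"az":0,"grip":26},{"x":-2.4,"y":35,"z":46.5,"ax":0,"ay":-0.075,"az":0,"grip":26},{"x":-2.4,"y":35,"z":46.5,"ax":0,"ay":-0.075,"az":0,"grip":26}]'
python3 - <<'E'
from h import *
s=read_state(); print(s["clock"],s["eef_pos"],s["tool_rot"],s["force"])
d=get_image("wrist"); cv2.imwrite("pics/w21.png",np.clip(d["color"][:,:,::-1]*1.5,0,255).astype(np.uint8))
S=get_image("scene");big(S,"s21",210,160,100,100,6)
E=get_image("side");big(E,"e21",250,160,80,90,6)
E
```

```text
clock: 16.55
eef_pos: [500.9, -5.7, 144.6]
tool_rot: [-1.575, 0.001, -1.026]
force: [-0.0, 0.8, 0.3]
width: 26.3
16.55 [500.94189896  -5.70142041 144.56875535] [-1.57459169e+00  1.48475278e-03 -1.02558326e+00] [-0.02515966  0.7551498   0.27873575]
```

View pics/w21.png

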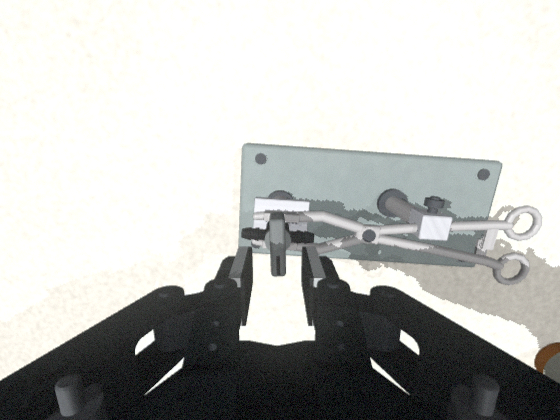

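View pics/e21.png

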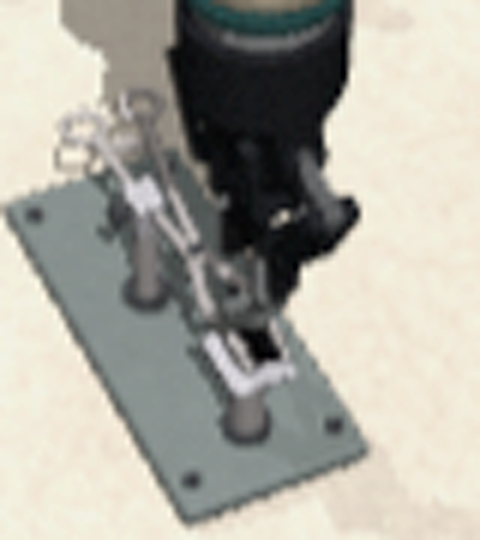

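```bash

python3 -m jog '[{"x":0,"y":10,"z":0,"ax":0,"ay":0,"az":0,"grip":26},{"x":0,"y":20,"z":0,"ax":0,"ay":0,"az":0,"grip":26},{"x":0,"y":28,"z":0,"ax":0,"ay":0,"az":0,"grip":22},{"x":0,"y":28,"z":0,"ax":0,"ay":0,"az":0,"grip":18},{"x":0,"y":28,"z":0,"ax":0,"ay":0,"az":0,"grip":16}]'
python3 - <<'E'
from h import *
s=read_state(); print(s["clock"],s["eef_pos"],s["tool_rot"],s["force"])
d=get_image("wrist"); cv2.imwrite("pics/w22.png",np.clip(d["color"][:,:,::-1]*1.5,0,255).astype(np.uint8))
big(d,"w22k",200,180,160,130,5)
E
```

```text
clock: 17.2
eef_pos: [502.3, -4.5, 117.7]
tool_rot: [-1.571, 0.0, -1.023]
force: [0.2, -0.2, 0.5]
width: 15.9
17.2 [502.27549027  -4.49003947 117.7108741 ] [-1.57139959e+00  5.05688828e-05 -1.02330935e+00] [ 0.1716105  -0.19483557  0.4704523 ]
```

View pics/w22k.png

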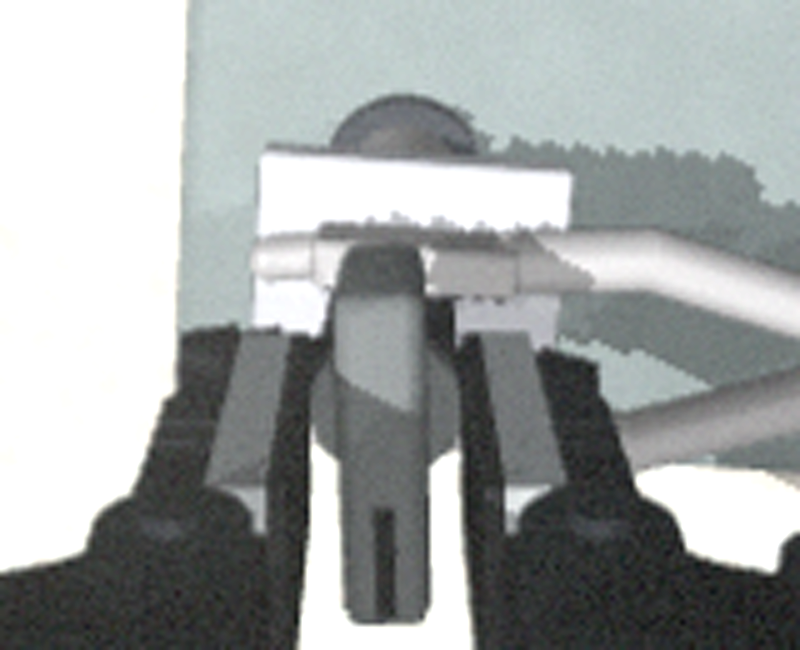

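```bash

python3 -m jog '[{"x":0,"y":0,"z":0,"ax":0,"ay":0,"az":0,"grip":13},{"x":0,"y":0,"z":0,"ax":0,"ay":0,"az":0,"grip":11},{"x":0,"y":0,"z":0,"ax":0,"ay":0,"az":0,"grip":10}]'
python3 -m jog '[{"x":0,"y":0,"z":0,"ax":0,"ay":0,"az":0,"grip":9.5},{"x":0,"y":0,"z":0,"ax":0,"ay":0,"az":0,"grip":9},{"x":0,"y":0,"z":0,"ax":0,"ay":0,"az":0,"grip":9}]'
python3 -c "
from h import *
d=get_image('wrist');big(d,'w23k',200,180,160,130,5)
s=read_state();print(s['force'],s['torque'],s['eef_pos'])"
```

```text
clock: 17.55
eef_pos: [502.4, -4.1, 118.2]
tool_rot: [-1.57, 0.0, -1.023]
force: [-0.1, -1.6, 0.5]
width: 10.2
clock: 17.85
eef_pos: [502.6, -4.3, 118.2]
tool_rot: [-1.57, -0.0, -1.023]
force: [0.1, -0.3, 1.2]
width: 9.1
[ 0.93087731 -0.55002903  0.84581133] [-0.11713422 -0.08500609  0.05189079] [502.60793824  -4.31538312 118.16685274]
```

View pics/w23k.png

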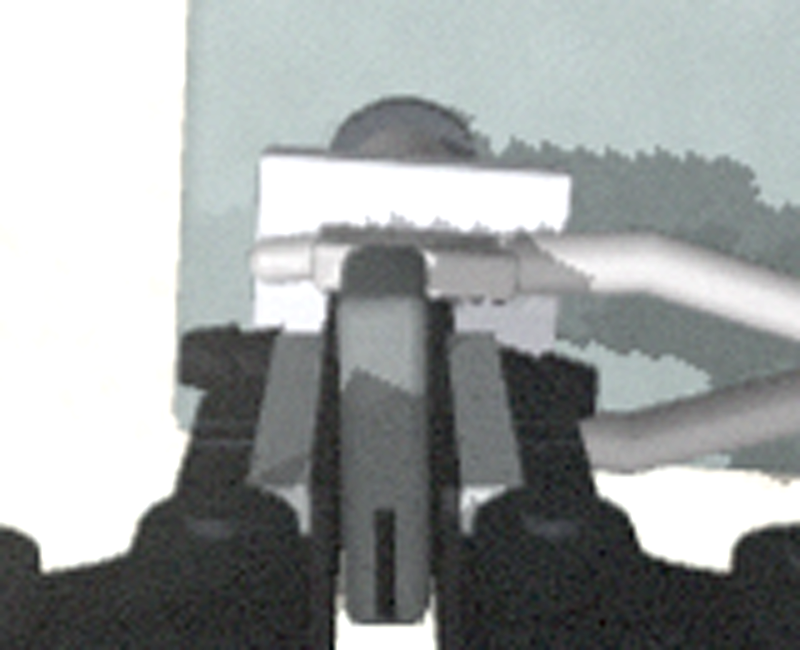

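```bash

python3 -m jog '[{"x":0,"y":0,"z":0,"ax":0,"ay":-0.06,"az":0,"grip":9},{"x":0,"y":0,"z":0,"ax":0,"ay":-0.12,"az":0,"grip":9},{"x":0,"y":0,"z":0,"ax":0,"ay":-0.18,"az":0,"grip":9},{"x":0,"y":0,"z":0,"ax":0,"ay":-0.25,"az":0,"grip":9},{"x":0,"y":0,"z":0,"ax":0,"ay":-0.25,"az":0,"grip":9}]'
python3 -c "
from h import *
d=get_image('wrist');big(d,'w24k',200,180,160,130,5)
S=get_image('scene');big(S,'s24',210,160,100,100,6)
E=get_image('side');big(E,'e24',250,160,80,90,6)
s=read_state();print(s['force'],s['torque'],s['eef_pos'])"
```

```text
clock: 18.4
eef_pos: [502.5, -4.5, 118.1]
tool_rot: [-1.57, -0.0, -0.773]
force: [1.0, -0.4, -0.4]
width: 8.7
[ 0.31634279 -1.47177569  0.96012421] [-0.19744402 -0.14694872 -0.00576631] [502.53530169  -4.40225759 118.1126752 ]
```

View pics/w24k.png

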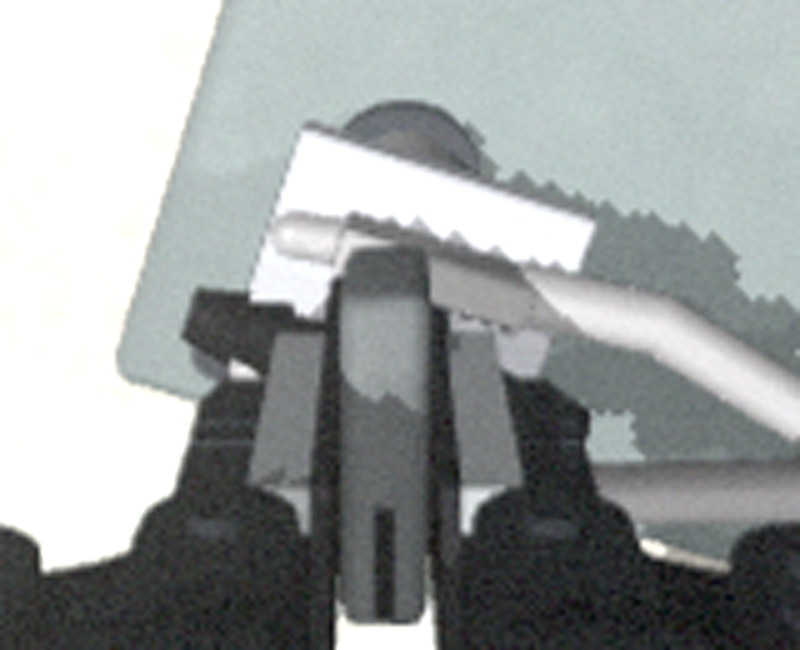

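View pics/s24.png

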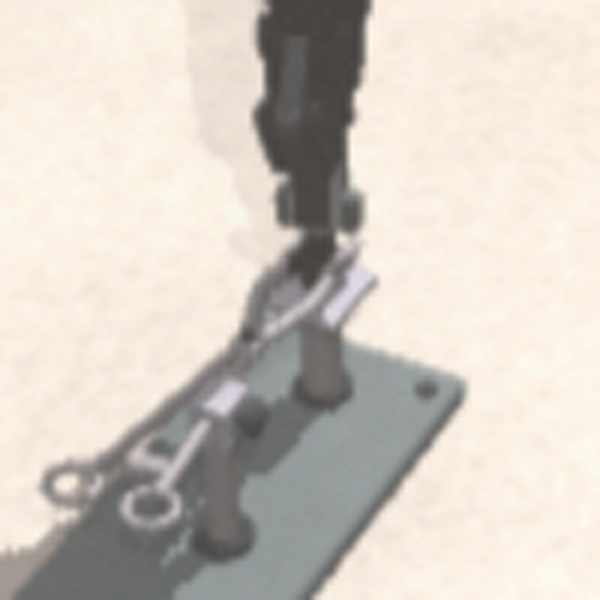

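```bash

python3 -m jog '[{"x":0,"y":0,"z":0,"ax":0,"ay":-0.08,"az":0,"grip":9},{"x":0,"y":0,"z":0,"ax":0,"ay":-0.16,"az":0,"grip":9},{"x":0,"y":0,"z":0,"ax":0,"ay":-0.25,"az":0,"grip":9},{"x":0,"y":0,"z":0,"ax":0,"ay":-0.25,"az":0,"grip":9}]'
python3 -c "
from h import *
d=get_image('wrist');big(d,'w25k',200,180,160,130,5)
s=read_state();print(s['force'],s['torque'],s['eef_pos'])"
```

```text
clock: 18.95
eef_pos: [502.5, -4.4, 118.1]
tool_rot: [-1.571, -0.0, -0.524]
force: [0.7, -1.1, 1.6]
width: 9.0
[ 0.39202418 -1.3206655   1.57660355] [-0.21443143 -0.12382632  0.00439259] [502.52129858  -4.41006687 118.08176403]
```

View pics/w25k.png

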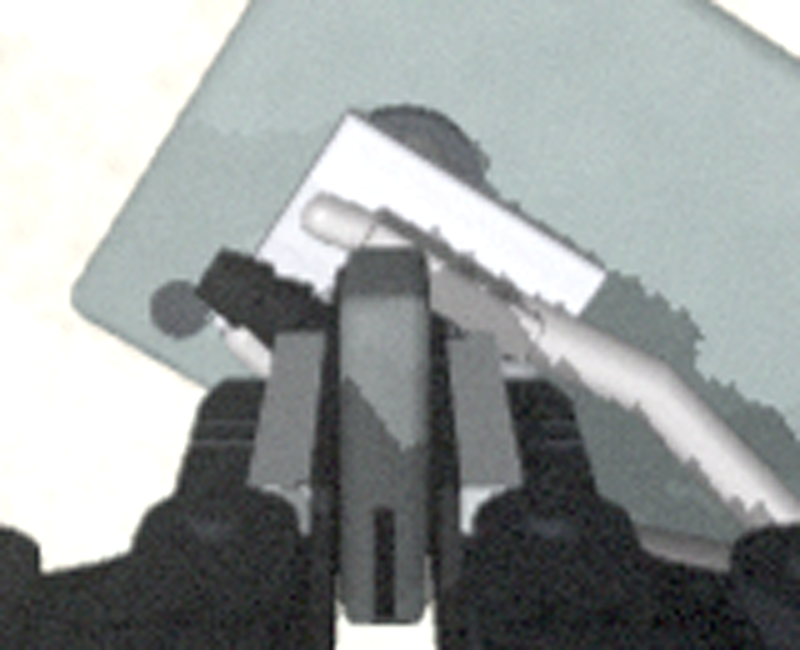

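```bash

python3 -m jog '[{"x":0,"y":0,"z":0,"ax":0,"ay":-0.1,"az":0,"grip":9},{"x":0,"y":0,"z":0,"ax":0,"ay":-0.2,"az":0,"grip":9},{"x":0,"y":0,"z":0,"ax":0,"ay":-0.3,"az":0,"grip":9},{"x":0,"y":0,"z":0,"ax":0,"ay":-0.4,"az":0,"grip":9},{"x":0,"y":0,"z":0,"ax":0,"ay":-0.4,"az":0,"grip":9}]'
python3 -c "
from h import *
d=get_image('wrist')
for z in (91,96,101):
  for r in (20,23): print(z,r,proj(d,[502.6-0.4585*r,-5.2+0.8887*r,z]))
a=[proj(d,[502.6-0.4585*r,-5.2+0.8887*r,96]) for r in (10,23)]
big(d,'w26k',200,180,160,130,5,a)
s=read_state();print(s['force'],s['torque'],s['eef_pos'])"
```

```text
clock: 19.5
eef_pos: [502.5, -4.3, 118.0]
tool_rot: [-1.571, -0.0, -0.125]
force: [1.0, -0.8, 1.3]
width: 9.3
91 20 [259.56253975 226.7162293 ]
91 23 [256.52442086 222.59654625]
96 20 [259.05314588 229.47421589]
96 23 [255.92232203 225.2425918 ]
101 20 [258.51253974 232.4011936 ]
101 23 [255.28317878 228.05143656]
[ 0.07573544 -1.14838219  1.43334207] [-1.80458863e-01 -1.80502172e-01  5.68218518e-05] [502.50445289  -4.2930905  118.04334721]
```

View pics/w26k.png

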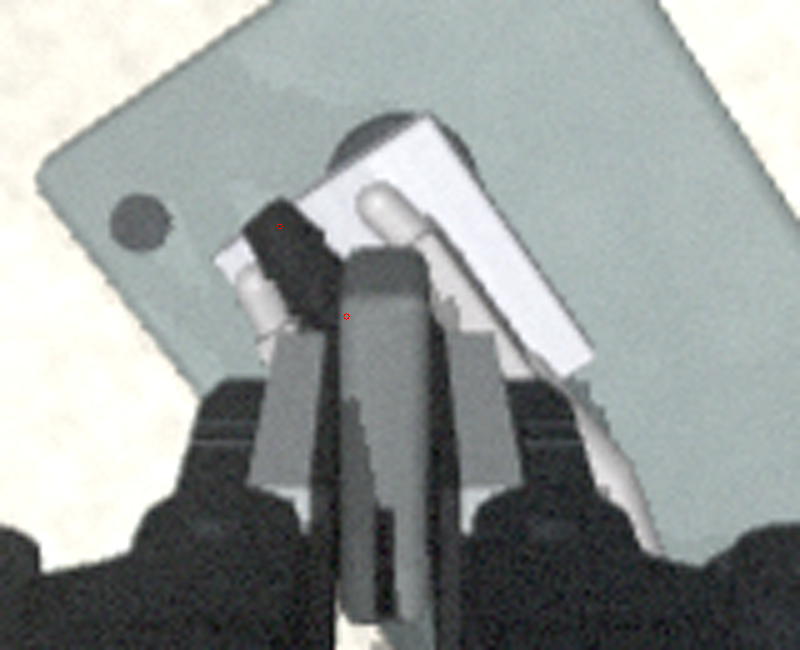

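```bash

python3 -m jog '[{"x":0,"y":0,"z":0,"ax":0,"ay":-0.12,"az":0,"grip":9},{"x":0,"y":0,"z":0,"ax":0,"ay":-0.24,"az":0,"grip":9},{"x":0,"y":0,"z":0,"ax":0,"ay":-0.36,"az":0,"grip":9},{"x":0,"y":0,"z":0,"ax":0,"ay":-0.48,"az":0,"grip":9},{"x":0,"y":0,"z":0,"ax":0,"ay":-0.55,"az":0,"grip":9}]'
python3 -m jog '[{"x":0,"y":0,"z":0,"ax":0,"ay":-0.02,"az":0,"grip":9},{"x":0,"y":0,"z":0,"ax":0,"ay":-0.04,"az":0,"grip":9},{"x":0,"y":0,"z":0,"ax":0,"ay":-0.05,"az":0,"grip":9},{"x":0,"y":0,"z":0,"ax":0,"ay":-0.05,"az":0,"grip":9}]'
python3 -c "
from h import *
d=get_image('wrist')
a=[proj(d,[502.6-0.4585*r,-5.2+0.8887*r,96]) for r in (10,23)]
big(d,'w27k',200,180,160,130,5,a)
s=read_state();print(s['force'],s['torque'],s['eef_pos'])"
```

```text
clock: 20.05
eef_pos: [502.5, -4.2, 118.0]
tool_rot: [-1.571, -0.0, 0.427]
force: [1.7, -1.3, 1.0]
width: 8.5
clock: 20.45
eef_pos: [502.4, -4.2, 118.0]
tool_rot: [-1.571, -0.0, 0.476]
force: [2.0, -1.3, 1.1]
width: 9.2
[ 0.79981484 -0.71002266  1.3245224 ] [-0.239931   -0.27356907 -0.00633734] [502.41462569  -4.19644141 118.03026847]
```

View pics/w27k.png

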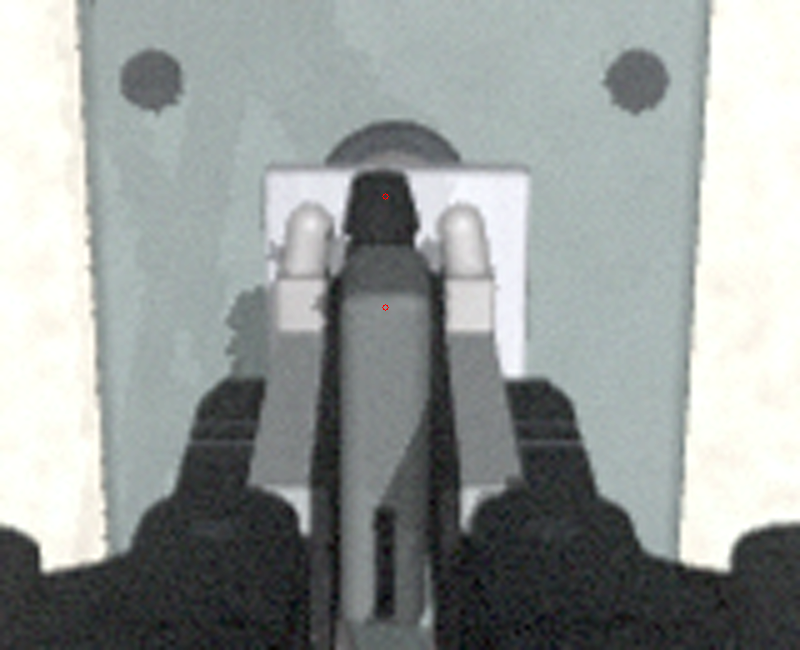

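```bash
cat > tq.py <<'E'
from h import *
import sys
T=[];
for i in range(3):
    d=get_image('wrist'); T.append(read_state()['torque'][2])
s=read_state();print('tz',np.round(T,3),'rot',s['tool_rot'].round(3),'F',s['force'].round(1))
if len(sys.argv)>1: big(d,sys.argv[1],200,180,160,130,5)
E
python3 tq.py
python3 -m jog '[{"x":0,"y":0,"z":0,"ax":0,"ay":-0.025,"az":0,"grip":9},{"x":0,"y":0,"z":0,"ax":0,"ay":-0.025,"az":0,"grip":9}]' >/dev/null; python3 tq.py
python3 -m jog '[{"x":0,"y":0,"z":0,"ax":0,"ay":-0.025,"az":0,"grip":9},{"x":0,"y":0,"z":0,"ax":0,"ay":-0.025,"az":0,"grip":9}]' >/dev/null; python3 tq.py w28k
```

```text
tz [-0.059 -0.065 -0.019] rot [-1.571 -0.     0.477] F [ 0.8 -0.7  1.4]
tz [-0.031 -0.047 -0.017] rot [-1.571 -0.     0.502] F [ 0.2 -1.2  0.7]
tz [-0.061 -0.024 -0.043] rot [-1.571 -0.     0.527] F [ 0.7 -0.3  0.5]
```

View pics/w28k.png

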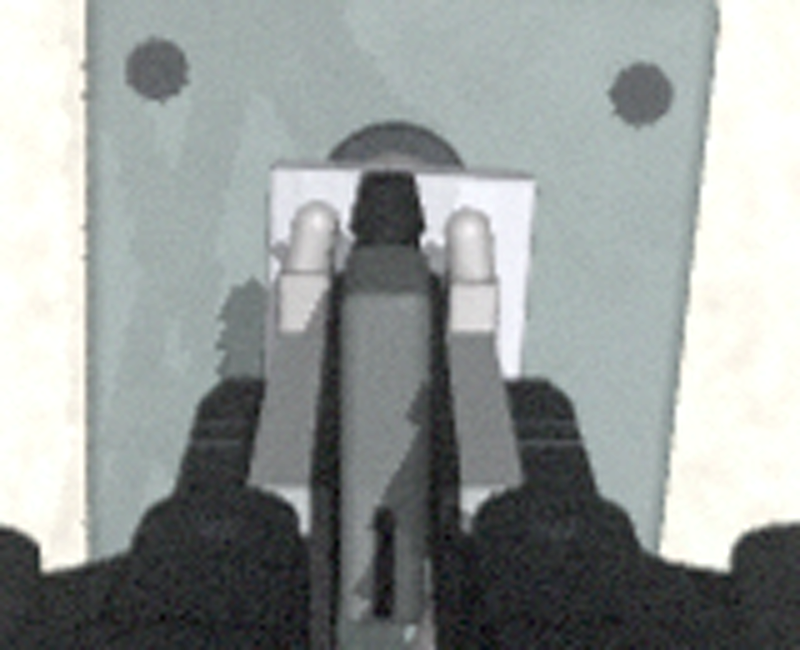

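```bash

python3 -m jog '[{"x":0,"y":0,"z":0,"ax":0,"ay":0,"az":0,"grip":12},{"x":0,"y":0,"z":0,"ax":0,"ay":0,"az":0,"grip":18},{"x":0,"y":0,"z":0,"ax":0,"ay":0,"az":0,"grip":24},{"x":0,"y":-15,"z":0,"ax":0,"ay":0,"az":0,"grip":26},{"x":0,"y":-40,"z":0,"ax":0,"ay":0,"az":0,"grip":26}]'
python3 -m jog '[{"x":0,"y":-25,"z":-20,"ax":0,"ay":0.05,"az":0,"grip":26},{"x":0,"y":-35,"z":-45,"ax":0,"ay":0.05,"az":0,"grip":20},{"x":0,"y":-35,"z":-45,"ax":0,"ay":0.05,"az":0,"grip":10},{"x":0,"y":-35,"z":-45,"ax":0,"ay":0.05,"az":0,"grip":0}]'
python3 -c "
from h import *
d=get_image('wrist')
cv2.imwrite('pics/w29.png',np.clip(d['color'][:,:,::-1]*1.5,0,255).astype(np.uint8))
big(d,'w29k',220,110,110,100,7)
s=read_state();print(s['force'],s['torque'],s['eef_pos'])"
```

```text
clock: 21.85
eef_pos: [500.8, -4.1, 157.1]
tool_rot: [-1.569, 0.004, 0.527]
force: [-0.1, -1.0, -0.3]
width: 26.0
clock: 22.25
eef_pos: [524.6, -43.4, 192.9]
tool_rot: [-1.57, 0.0, 0.476]
force: [-1.1, 0.5, 0.1]
width: 0.1
[ 0.58610894 -0.57679501 -0.45582041] [ 0.01245588 -0.00878701  0.06867529] [524.10774387 -42.57679129 192.52229109]
```

View pics/w29k.png

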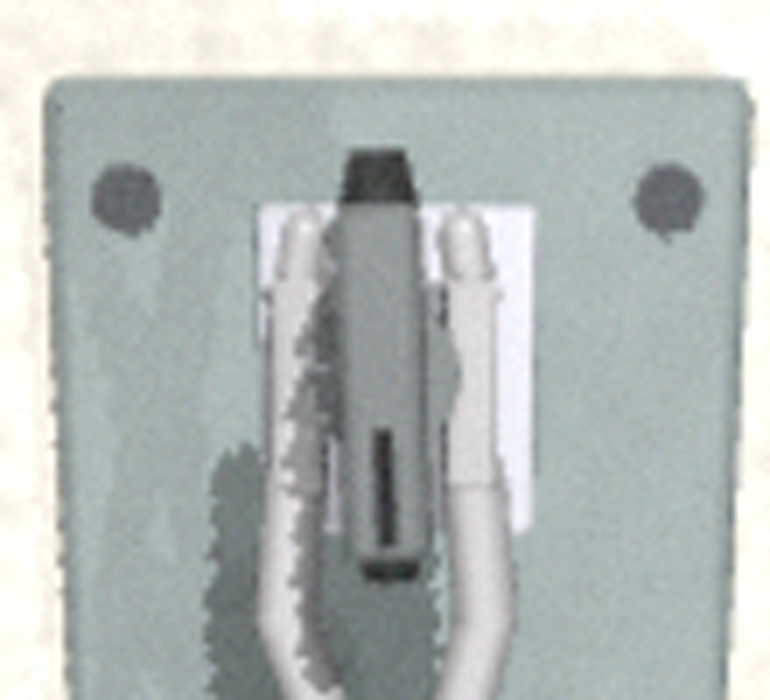

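View pics/w29.png

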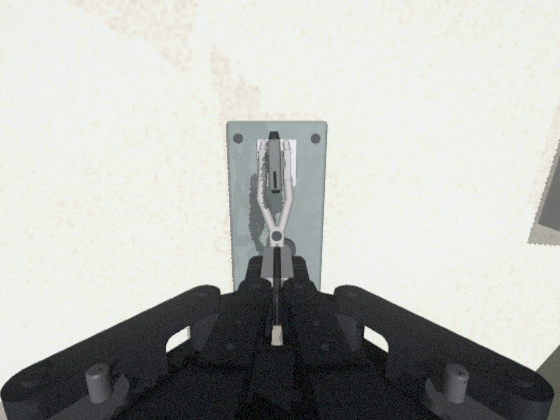

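```bash
python3 - <<'E'
from h import *
d=get_image("wrist")
P=lambda x,y,z:pl(d,220+x/7,110+y/7,z)
g=lambda a,b:np.degrees(np.arctan2(*(b-a)[1::-1]))
print('bar L',g(P(358,560,120),P(343,210,120)),'R',g(P(424,560,120),P(414,210,120)),'slot',g(P(386,545,120),P(382,430,120)))
print('hose',g(P(390,575,96),P(377,150,96)))
print('rest',g(P(533,530,72),P(535,205,72)),'bottom edge plate',g(P(50,90,14),P(745,90,14))+90)
print('jaw R',g(P(494,480,90),P(497,285,90)), g(P(445,480,90),P(450,285,90)))
E
```

```text
bar L 119.43180792801371 R 119.10767539933173 slot 119.18448750591959
hose 118.96983568600793
rest 117.94221273907576 bottom edge plate 117.29211392329711
jaw R 117.12810211625464 116.1846801498204
```

```bash

python3 -m jog '[{"x":0,"y":0,"z":-42,"ax":0,"ay":0,"az":0,"grip":0},{"x":0,"y":0,"z":-84,"ax":0,"ay":0,"az":0,"grip":0},{"x":0,"y":10,"z":-126,"ax":0,"ay":0,"az":0,"grip":0},{"x":0,"y":20,"z":-168,"ax":0,"ay":0,"az":0,"grip":0},{"x":0,"y":20,"z":-168,"ax":0,"ay":0,"az":0,"grip":0}]'
python3 -m jog '[{"x":0,"y":0,"z":0,"ax":0,"ay":0,"az":0,"grip":0},{"x":0,"y":0,"z":0,"ax":0,"ay":0,"az":0,"grip":0}]'
python3 -c "
from h import *
d=get_image('wrist')
cv2.imwrite('pics/w30.png',np.clip(d['color'][:,:,::-1]*1.5,0,255).astype(np.uint8))
big(d,'w30k',210,120,130,110,6)
s=read_state();print(s['force'],s['torque'],s['eef_pos'])"
```

```text
clock: 22.85
eef_pos: [601.9, -198.6, 170.4]
tool_rot: [-1.573, 0.003, 0.47]
force: [-1.1, 0.1, -0.2]
width: -0.2
clock: 23.05
eef_pos: [601.6, -190.0, 172.5]
tool_rot: [-1.568, 0.0, 0.479]
force: [-0.1, 1.1, -0.2]
width: 0.5
[-0.61011128 -0.40941214  0.18862234] [ 0.0031172   0.01614818 -0.01454573] [ 601.80344163 -189.90622621  172.90952972]
```

View pics/w30k.png

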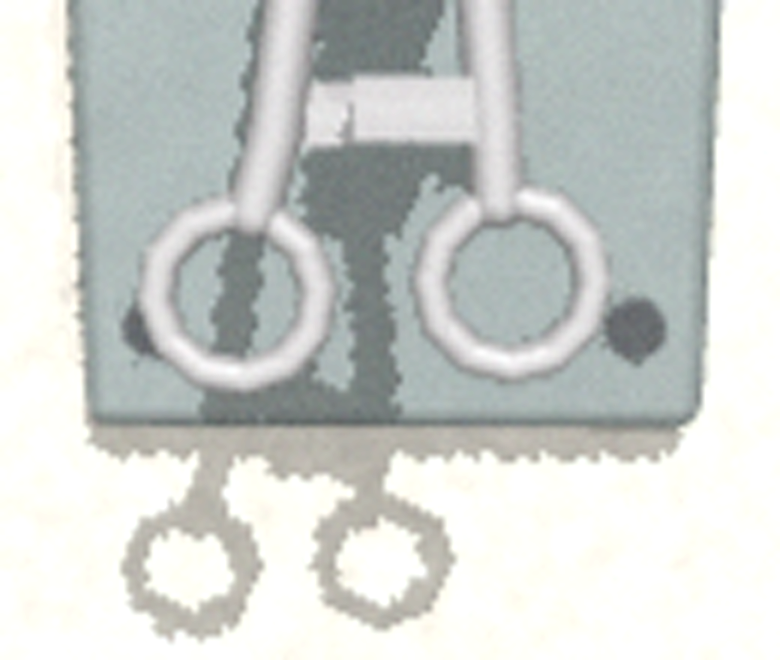

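View pics/w30.png

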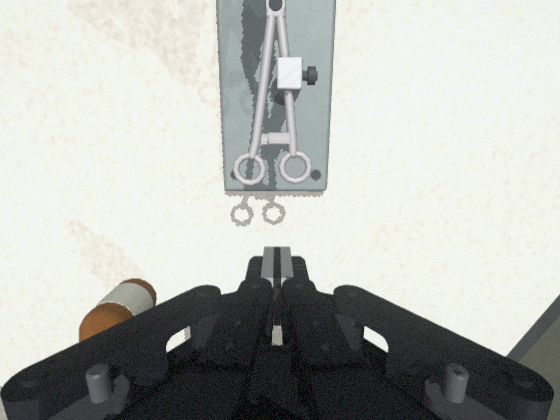

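```bash
python3 -c "
from h import *
d=get_image('wrist')
m=pl(d,249.5,168.8,87.5);f=pl(d,295,167.2,87.5);t=read_state()['eef_pos']
ux=np.array([-0.457,0.889,0]);uy=np.array([-0.889,-0.457,0])
print(m,f,np.linalg.norm(m-f)); 
for q in(m,f): print('shift x',-(q-t)@uy,'z',(q-t)@ux)
print(read_state()['tool_rot'],t)"
```

```text
[ 563.7155512  -161.63200163   87.5       ] [ 593.19424864 -144.99108237   87.5       ] 33.85134852289819
shift x -20.98914329456277 z 42.811796573864385
shift x 12.822318834983955 z 44.1338090660859
[-1.56968729e+00 -2.43112565e-04  4.79815266e-01] [ 601.97164318 -190.12329808  173.19026243]
```

```bash

python3 -m jog '[{"x":-26,"y":0,"z":41,"ax":0,"ay":0,"az":0,"grip":0},{"x":-26,"y":20,"z":41,"ax":0,"ay":0,"az":0,"grip":0},{"x":-26,"y":45,"z":41,"ax":0,"ay":0,"az":0,"grip":0},{"x":-26,"y":62,"z":41,"ax":0,"ay":0,"az":0,"grip":0},{"x":-26,"y":67,"z":41,"ax":0,"ay":0,"az":0,"grip":0}]'
python3 -m jog '[{"x":0,"y":0,"z":0,"ax":0,"ay":0,"az":0,"grip":0},{"x":0,"y":2,"z":0,"ax":0,"ay":0,"az":0,"grip":0},{"x":0,"y":2,"z":0,"ax":0,"ay":0,"az":0,"grip":0}]'
python3 -c "
from h import *
d=get_image('wrist')
cv2.imwrite('pics/w31.png',np.clip(d['color'][:,:,::-1]*1.5,0,255).astype(np.uint8))
S=get_image('scene');big(S,'s31',190,190,110,100,6)
E=get_image('side');big(E,'e31',240,150,80,90,6)
"; python3 st.py
```

```text
clock: 23.65
eef_pos: [559.0, -166.3, 104.8]
tool_rot: [-1.569, 0.002, 0.479]
force: [-0.9, -0.7, -0.3]
width: 0.2
clock: 23.95
eef_pos: [560.8, -167.8, 104.8]
tool_rot: [-1.572, -0.001, 0.477]
force: [-0.3, 0.3, -0.8]
width: 0.1
stand -90.6 24.5 Fy -0.11 Fz 0.02
```

View pics/w31.png

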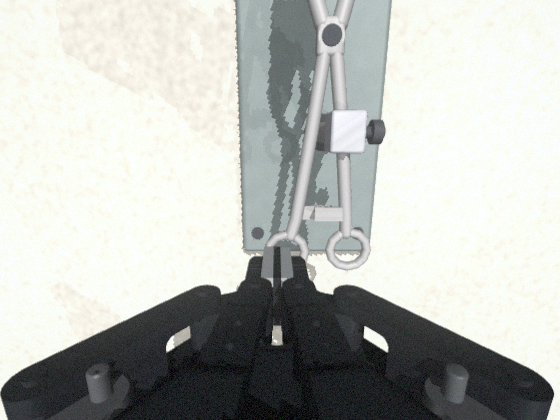

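View pics/s31.png

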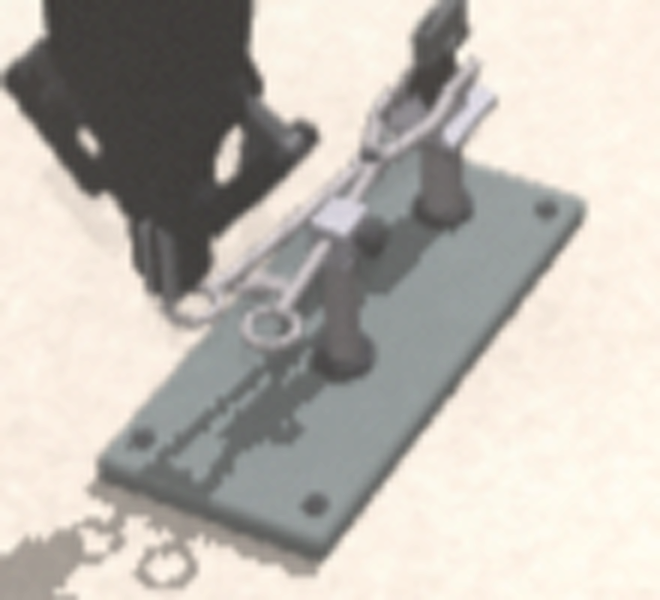

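View pics/e31.png

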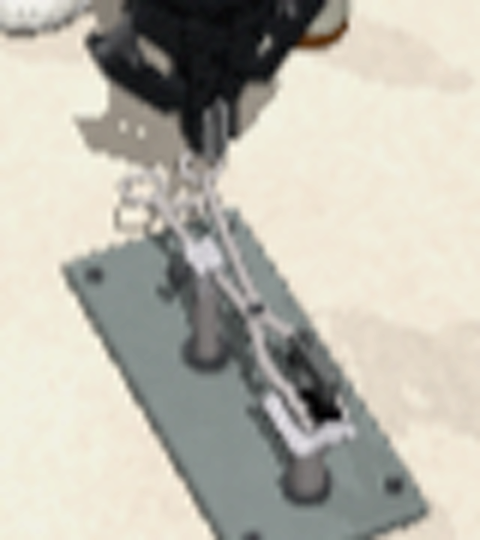

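```bash

python3 -m jog '[{"x":0,"y":1,"z":3,"ax":0,"ay":0,"az":0,"grip":0},{"x":0,"y":3,"z":3,"ax":0,"ay":0,"az":0,"grip":0},{"x":0,"y":5,"z":3,"ax":0,"ay":0,"az":0,"grip":0},{"x":0,"y":5,"z":3,"ax":0,"ay":0,"az":0,"grip":0}]'|grep -E "pos|force";python3 st.py
python3 -m jog '[{"x":0,"y":1,"z":0,"ax":0,"ay":0,"az":0,"grip":0},{"x":0,"y":1,"z":0,"ax":0,"ay":0,"az":0,"grip":0}]'|grep -E "pos|force"
python3 -m jog '[{"x":0,"y":1,"z":0,"ax":0,"ay":0,"az":0,"grip":0},{"x":0,"y":1,"z":0,"ax":0,"ay":0,"az":0,"grip":0}]'|grep -E "pos|force"
python3 -m jog '[{"x":0,"y":1,"z":0,"ax":0,"ay":0,"az":0,"grip":0},{"x":0,"y":1,"z":0,"ax":0,"ay":0,"az":0,"grip":0}]'|grep -E "pos|force"
python3 st.py
```

```text
eef_pos: [558.7, -165.1, 98.7]
force: [0.3, -0.7, -1.1]
stand -87.3 24.8 Fy -0.78 Fz -0.31
eef_pos: [558.9, -165.2, 98.1]
force: [0.3, 0.3, 0.9]
eef_pos: [558.9, -165.3, 97.2]
force: [-0.2, 0.7, 2.6]
eef_pos: [558.5, -165.6, 96.0]
force: [-1.9, -0.4, 4.7]
stand -87.5 25.2 Fy 1.42 Fz 4.11
```

```bash

python3 -m jog '[{"x":0,"y":1,"z":0,"ax":0,"ay":0,"az":0,"grip":0},{"x":0,"y":1,"z":0,"ax":0,"ay":0,"az":0,"grip":0}]'|grep -E "pos|force"
python3 -m jog '[{"x":0,"y":1,"z":0,"ax":0,"ay":0,"az":0,"grip":0},{"x":0,"y":1,"z":0,"ax":0,"ay":0,"az":0,"grip":0}]'|grep -E "pos|force"
python3 -m jog '[{"x":0,"y":1,"z":0,"ax":0,"ay":0,"az":0,"grip":0},{"x":0,"y":1,"z":0,"ax":0,"ay":0,"az":0,"grip":0}]'|grep -E "pos|force"
python3 -c "
from h import *
d=get_image('wrist')
big(d,'w32',230,120,150,170,3.5)"; python3 st.py
```

```text
eef_pos: [558.7, -165.5, 95.1]
force: [-1.3, -0.1, 5.6]
eef_pos: [558.8, -165.5, 94.2]
force: [-1.2, -0.6, 6.2]
eef_pos: [559.0, -165.5, 93.3]
force: [-1.4, -0.6, 7.1]
stand -87.7 24.7 Fy 1.65 Fz 6.54
```

View pics/w32.png

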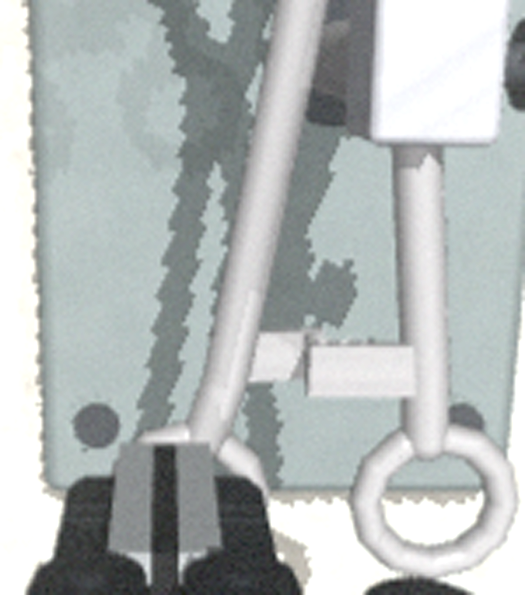

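```bash

python3 -m jog '[{"x":-2,"y":0.5,"z":0,"ax":0,"ay":0,"az":0,"grip":0},{"x":-4,"y":0.5,"z":0,"ax":0,"ay":0,"az":0,"grip":0},{"x":-6,"y":0.5,"z":0,"ax":0,"ay":0,"az":0,"grip":0},{"x":-8,"y":0.5,"z":0,"ax":0,"ay":0,"az":0,"grip":0},{"x":-8,"y":0.5,"z":0,"ax":0,"ay":0,"az":0,"grip":0}]'|grep -E "pos|force|clock"
python3 -c "
from h import *
d=get_image('wrist')
big(d,'w33',230,120,150,170,3.5)"; python3 st.py
```

```text
clock: 26.45
eef_pos: [553.5, -167.9, 93.3]
force: [0.6, 0.9, 6.8]
stand -87.3 30.7 Fy -1.1 Fz 7.44
```

View pics/w33.png

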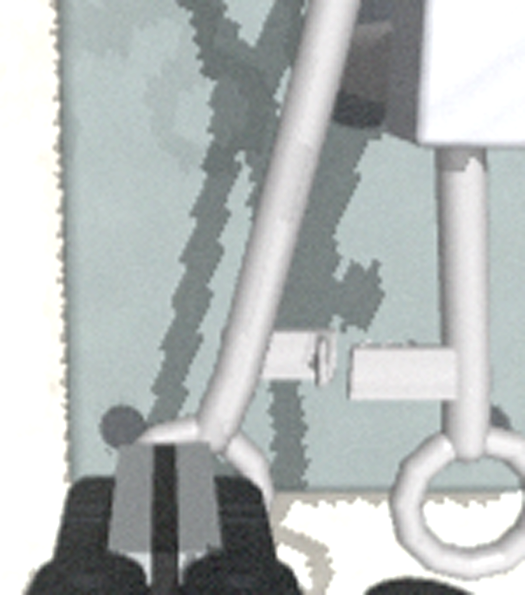

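```bash

python3 -m jog '[{"x":0,"y":-3,"z":0,"ax":0,"ay":0,"az":0,"grip":0},{"x":0,"y":-6,"z":0,"ax":0,"ay":0,"az":0,"grip":0},{"x":0,"y":-10,"z":0,"ax":0,"ay":0,"az":0,"grip":0},{"x":0,"y":-30,"z":0,"ax":0,"ay":0,"az":0,"grip":0},{"x":0,"y":-70,"z":0,"ax":0,"ay":0,"az":0,"grip":0}]'|grep -E "pos|force|clock"
python3 -m jog '[{"x":0,"y":-30,"z":-20,"ax":0,"ay":0,"az":0,"grip":0},{"x":0,"y":-60,"z":-20,"ax":0,"ay":0,"az":0,"grip":0},{"x":0,"y":-60,"z":-20,"ax":0,"ay":0,"az":0,"grip":0}]'|grep -E "pos|force|clock"
python3 -c "
from h import *
d=get_image('wrist')
cv2.imwrite('pics/w34.png',np.clip(d['color'][:,:,::-1]*1.5,0,255).astype(np.uint8))
S=get_image('scene');big(S,'s34',190,170,120,110,6)
E=get_image('side');big(E,'e34',235,150,90,100,6)"
```

```text
clock: 27.05
eef_pos: [548.9, -168.6, 160.2]
force: [0.2, 0.5, -0.0]
clock: 27.35
eef_pos: [563.1, -188.1, 226.4]
force: [1.1, -0.3, 0.2]
```

View pics/w34.png

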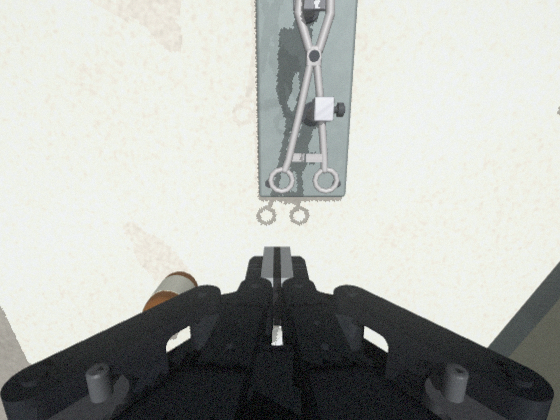

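View pics/s34.png

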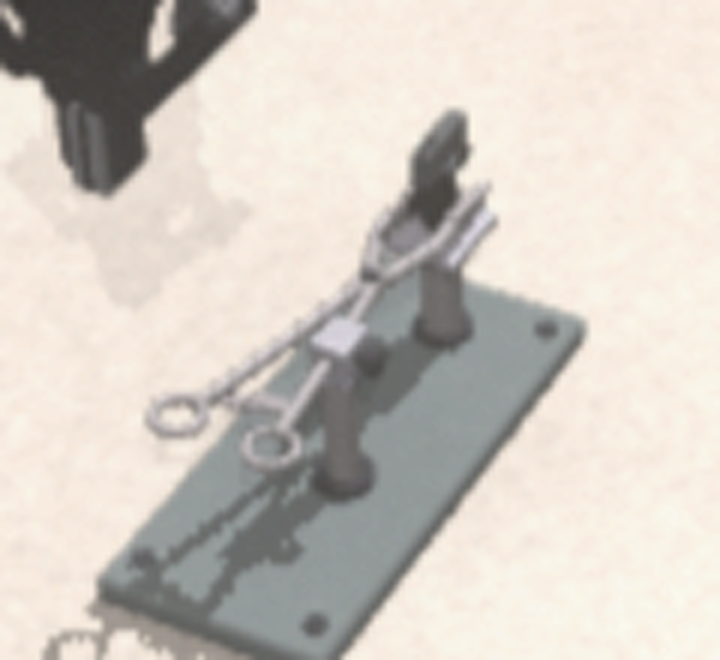

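View pics/e34.png

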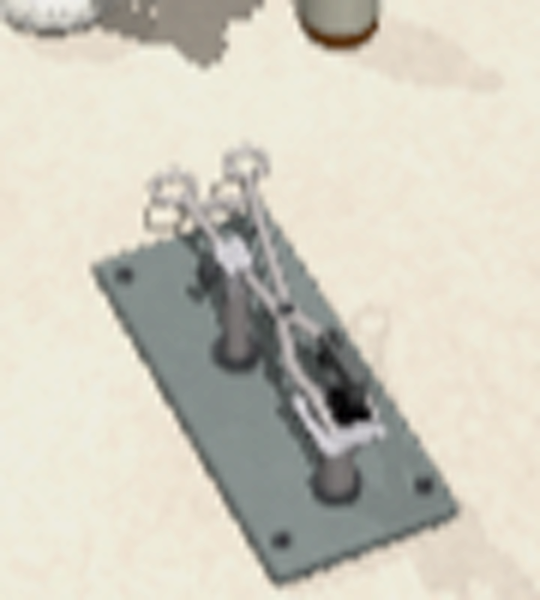

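```bash

python3 -m jog '[{"x":10,"y":0,"z":40,"ax":0,"ay":0,"az":0,"grip":0},{"x":20,"y":0,"z":80,"ax":0,"ay":0,"az":0,"grip":0},{"x":30,"y":0,"z":120,"ax":0,"ay":0,"az":0,"grip":0},{"x":30,"y":0,"z":120,"ax":0,"ay":0,"az":0,"grip":0},{"x":30,"y":0,"z":120,"ax":0,"ay":0,"az":0,"grip":0}]'|grep -E "pos|force|clock"
python3 -c "
from h import *
d=get_image('wrist');cv2.imwrite('pics/w35.png',np.clip(d['color'][:,:,::-1]*1.5,0,255).astype(np.uint8))
big(d,'w35k',220,90,120,120,6)"
```

```text
clock: 28.0
eef_pos: [531.4, -65.1, 221.3]
force: [-0.5, -0.7, 0.0]
```

View pics/w35k.png

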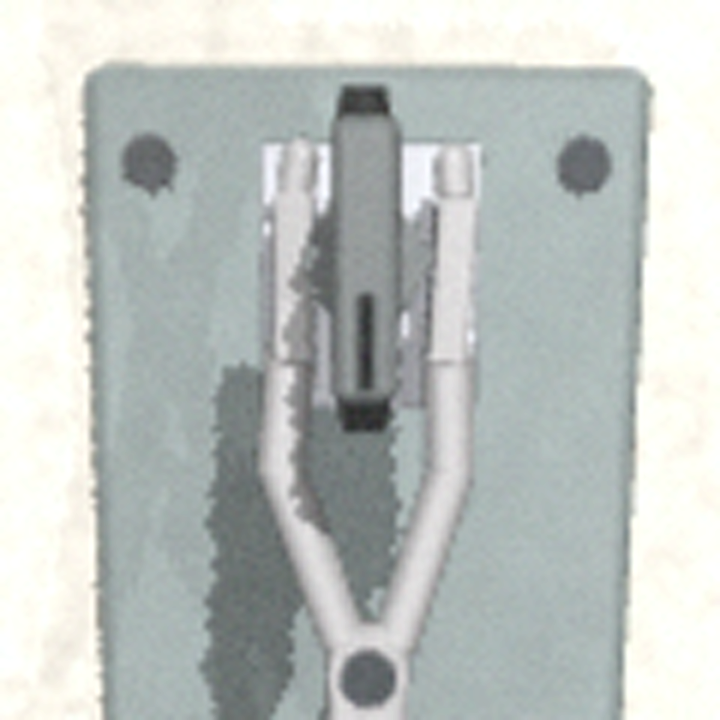

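```bash
python3 -c "
from cell import *
print(finish_job())"
```

```text
the job is handed in; nothing more can be done
None
```

The tap is freed: it stands on its rest, fully open, between the sprung-open forceps. I handed the job in at about 28 s of the 69 s allowed.

1. **Locking:** I pushed the moving ring in with the closed fingers until one tooth clicked, at about 11.5 N at most. On the first try I backed off before a tooth had caught and the ring followed back. The second push locked it, and the rings stayed about 34 mm apart once I let go.
2. **Turning the knob:** I turned the bar knob counter-clockwise to in line, and about 3° further to be sure of the stop. The torque showed no clear rise there, so I judged the stop by picture only: bar 119.2°, hose ends 119.0°. The tap yielded about 1.5° in the jaws but stayed held.
3. **Release:** I pressed the ring down (about 7 N), drew it outwards, then let it up.

**Last checks:**
- The rings are back at their open position, and the jaws are clear of the tap.
- The tap is upright, with the bar in line with the hose ends.
- The wrist force read about zero, and the arm is clear of everything.
- The pot, bottle and saucer were not touched.
- I did not check the tap for cracks directly. The jaws were locked on what I take to be the first tooth only (about 7 N by the data given).

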